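# Stand the gas bottle up in its bay

### The arm

A 6-joint arm with a two-finger parallel gripper is mounted at the origin on the work surface. World frame = base frame: x ahead of the robot, y to its left, z up, the work surface at z = 0. Lengths are in m, angles in rad, forces in N, time in s.
With the tool pointing down it reaches from about 0.35 to 0.925 m from the base axis. Payload 6.4 kg.
Tool frame: the origin (TCP) lies midway between the tips of the shut fingers; the grasp point (between the pads) lies 19 mm behind it (ctrl.grasp_offset is the distance from the TCP to the grasp point, in m); y points along the fingers, z is the direction in which the jaws open and shut, and the axes are right-handed (so a half turn about y gives the same grasp; the last joint's range is limited). The gripper opens to 85 mm and grips with 20 to 120 N. Pads are 22 mm wide; open, the fingers measure 114 mm over their backs; the gripper's body (76 mm by 85 mm) begins 54 mm behind the grasp point. The pads swing forward as they close: fully open they stand 13 mm farther back than shut.
Start: joints at [1.118, 0.245, 1.558, -0, 1.339, -0.174], TCP at [0.179, 0.625, 0.231] pointing down, gripper open.
Joint ranges: [-3.13, 3.13], [-1.02, 2.26], [0.13, 2.54], [-0.95, 4.09], [0.21, 2.88], [-2.74, 2.74]. Speed limits (rad/s): [2.57, 2.57, 3.14, 3.14, 3.14, 3.14].

### API

Orientations are given as a unit quaternion [w, x, y, z].
In Python, from plant import get_obs, read_camera, camera_model, ctrl gives the robot as it stands. The module is installed in compiled form; this text tells all that it offers.
- The arm moves only by the tool drive_tool, never from a script. Its argument "steps" is a list of rows, each a list of 3 entries, a list of its own where there are three numbers: the shift along the tool's x, y, z in cm, then the turn, a rotation vector about the tool's x, y, z in degrees, then the closure, from 0 (fully open) to 1 (shut). In form: [[[tx, ty, tz], [ax, ay, az], grip], ...]. A call has exactly 5 rows; each row is the pose to reach, as a shift and turn from the pose commanded when the call began, along the tool's axes at that moment; what a row does not reach only later rows make up. A row lasts 1/10 s, in which the tool goes at most 50 mm and 8.59 degrees, less where a joint would pass 70% of its speed; a pose out of reach is approached as far as the arm can. A call with a gripper value outside its range is refused whole. The fingers move at their own pace and stop on an object; the grip force is fixed at half the most. Time passes only in rows, so rows that repeat a pose let the fingers close, or fill a call up. It gives the time, the measured TCP pose, the force and the opening at its end, in the units of the state.
- get_obs(): the state, without advancing time (a new reading comes with each control period).
- read_camera(name): name is "scene" or "side" or "wrist"; returns (picture, depth): 400x640x3 uint8, red, green, blue; 400x640 float32, m along the optical axis (not along the pixel's ray), 0 where there is no reading.
- camera_model(name): a dict with "mtx" (3x3 intrinsics, pixels), "k1" (the pictures are not rectified: a ray, as slopes to the right and down, at radius r is drawn at 1 + k1 r^2 times it, then the intrinsics apply), "position" and "rotation" of the camera in the world. Camera axes: x right, y up, looking along -z (the intrinsics and any distortion apply to the point x, -y, -z); pixel columns grow to the right and rows downward; lengths in m; the calibration is good to about 2 mm. A picture is of the moment at which its call begins: read the wrist's pose just before it. camera_model takes no time and is no camera call; for the wrist camera it gives the pose at the moment of the call.
- ctrl.finish_job(): hands the job in, once; it reports no verdict.
The state is a dict: "clock": time; "q": joint angles; "joint_velocities": joint speeds; "tau": joint torques, N m; "tool_pos": TCP position; "tcp_rot": TCP orientation; "force": force on the tool from outside, world axes, zero at the start; "torque": the same for the moment, N m; "finger_gap": finger opening in m.
Only numpy, scipy, OpenCV 4.12 (cv2) and the standard library are available. Lean on these libraries where they do the work, as an engineer would, in place of code of your own. Each camera call takes 0.05 s, during which the arm holds its last target.

### The job

Take the small gas bottle out of its cradle, lay it on the bench between the bay's two cheeks with its foot pushed up against the stop plate, and let go of it. Then take it again and tip it up, its foot staying on the bench and against the stop, until it stands upright by itself in the bay. Do not disturb the beaker or the tube block.

Things in the scene. Friction and masses are not known exactly. Their poses are not given: they have to be found in the camera images.
- bottle: Bare aluminium gas bottle, about 0.6 kg, 200 mm long. Origin: centre of its flat foot face; x axis runs along the bottle from foot to cap. Round body 52 mm across from 0 to 150 mm along x, then a cone to 164 mm, then a round cap 36 mm across up to 200 mm. Starts lying in the cradle; lying on the bench its axis is 26 mm high. Centre of mass about 90 mm from the foot.
- cradle: Fixed grey plastic cradle, 120 by 60 mm, origin under its middle, on the bench. The bottle lies along its x axis, cap to +x, axis 40 mm above the bench, foot 86 to 92 mm to the -x side of the origin. Two V saddles, 18 mm wide, 48 mm either side of the middle, hold it; between them it is free. They end 10 mm below the bottle's axis.
- bay: Fixed bay for one bottle. Origin on the bench midway between its cheeks; x points out of the open mouth, y across, z up. A rigid upright steel stop plate, 56 mm wide, 76 mm high, faces the mouth. Its face is clamped anywhere from 0 to 30 mm in front of the origin (x = 0 to 0.03), not measured: feel for it. No floor: the bottle rests on the bench. Behind it, a clamp block with a grip, 67 mm high.
- beaker: Bystander: glass beaker, 64 mm diameter, 85 mm high, origin at the centre of its underside.
- tube_block: Bystander: white block with sample tubes, 50 by 120 mm, 77 mm high over the tubes, origin at the centre of its underside.
- cheeks: The bay's two fixed white upright cheeks, 8 mm thick, 50 mm high, 62 mm apart inside, reaching from 100 mm behind to 55 mm in front of the bay's origin. Same origin and axes as the bay. Outside them, 5 mm high foot flanges reach to 59 mm from the middle.
Mind the look-alikes: they are no part of the job. What is shaped like the bay but orange or red is not meant.

How it is judged:
On the way, in this order (a step that is already met when the one before it is completed fails the run):
1. the bottle lies on the bench between the cheeks, its foot pushed by the fingers against the stop plate with more than 1 N (angle between bottle's own x axis and vertical between 1.47 and 1.67 rad and height (world z) of bottle below 0.032 m and x of bottle in the frame of bay between -0.008 and 0.04 m and y of bottle in the frame of bay between -0.012 and 0.012 m and contact force between bottle and bay above 1 N and contact force between the fingers and bottle above 0.3 N), for 0.1 s.
2. the bottle lies there let go of (angle between bottle's own x axis and vertical between 1.47 and 1.67 rad and height (world z) of bottle below 0.032 m and x of bottle in the frame of bay between -0.008 and 0.04 m and y of bottle in the frame of bay between -0.012 and 0.012 m and contact force between the fingers and bottle below 0.05 N and linear speed of bottle below 0.05 m/s), for 0.2 s.
3. the bottle is tipped up about half way, foot on the bench and touching the stop plate (angle between bottle's own x axis and vertical between 0.6 and 1.1 rad and height (world z) of bottle below 0.035 m and contact force between bottle and bay above 0.2 N and y of bottle in the frame of bay between -0.012 and 0.012 m), for 0.05 s.
At the end, for the whole second after the job is handed in: The bottle stands upright on its foot on the bench (within 3 degrees), between the cheeks (axis within 12 mm of the bay's middle plane and 18 to 64 mm in front of the bay's origin), at rest and released (angle between bottle's own x axis and vertical below 0.05 rad and height (world z) of bottle between -0.003 and 0.004 m and x of bottle in the frame of bay between 0.018 and 0.064 m and y of bottle in the frame of bay between -0.012 and 0.012 m and linear speed of bottle below 0.01 m/s and angular speed of bottle below 0.1 rad/s); the robot touches nothing.
It fails at once if the bottle is tipped cap-up by more than about 30 degrees with its foot lifted off the bench (foot centre over 40 mm up) (angle between bottle's own x axis and vertical below 1.05 rad and height (world z) of bottle above 0.04 m).
It fails at once if the beaker is moved by more than 20 mm or knocked over (distance of beaker from where it was at the start of the episode above 0.02 m or angle between beaker's own z axis and vertical above 0.3 rad).
It fails at once if the tube block is moved by more than 20 mm or knocked over (distance of tube_block from where it was at the start of the episode above 0.02 m or angle between tube_block's own z axis and vertical above 0.3 rad).
It also fails if it takes over 72 s, if anything falls off the work surface, if the arm or the gripper's body presses on something with over 40 N, if the wrist force passes 120 N, or if a joint passes its speed limit or range.

## Working session

There is one attempt and no reset: what is moved stays moved. The work goes in short steps, Python scripts to look and compute and a tool call to move; the robot and the scene stay as the last step left them, time stands still between calls to the robot, and variables do not carry over. Pictures are saved under pics/ and viewed, and the job is handed in when it is done.

Besides the shell and the picture viewer there is one more tool, called by a JSON object that holds its "fn" and its "kwargs", one argument or row to a line. drive_tool: Moves the arm, as the interface text tells. Its arguments: {"type":"object","properties":{"steps":{"type":"array"}},"required":["steps"]}

```bash
mkdir -p pics
cat > h.py <<'E'
import numpy as np, cv2, json
from plant import get_obs, read_camera, camera_model, ctrl
def grab(name,tag):
    m=camera_model(name); p,d=read_camera(name)
    cv2.imwrite(f'pics/{tag}.png',cv2.cvtColor(p,cv2.COLOR_RGB2BGR)); np.savez(f'pics/{tag}.npz',p=p,d=d,**{k:np.array(v) for k,v in m.items()})
    return p,d,m
def load(tag):
    z=np.load(f'pics/{tag}.npz'); return z['p'],z['d'],z
def Rm(m):
    R=np.array(m['rotation'])
    if R.shape==(3,3): return R
    from scipy.spatial.transform import Rotation as Q
    return Q.from_quat(R,scalar_first=True).as_matrix()
def rays(m,uv):
    uv=np.asarray(uv,float).reshape(-1,2); K=np.array(m['mtx']); k=float(m['k1'])
    x=(uv[:,0]-K[0,2])/K[0,0]; y=(uv[:,1]-K[1,2])/K[1,1]
    rd=np.hypot(x,y); r=rd.copy()
    for _ in range(20): r=rd/(1+k*r*r)
    s=np.where(rd>0,r/np.maximum(rd,1e-9),1); x=x*s;y=y*s
    return np.stack([x,-y,-np.ones_like(x)],1)@Rm(m).T
def onplane(m,uv,z):
    d=rays(m,uv); o=np.array(m['position']); return o+d*((z-o[2])/d[:,2])[:,None]
def cloud(d,m):
    v,u=np.mgrid[0:d.shape[0],0:d.shape[1]]
    P=np.array(m['position'])+rays(m,np.stack([u.ravel(),v.ravel()],1))*d.reshape(-1,1)
    P[d.ravel()==0]=np.nan
    return P.reshape(*d.shape,3)
E
python3 - <<'E'
from h import *
print(get_obs(),ctrl.grasp_offset)
for n in ['scene','side','wrist']:
    p,d,m=grab(n,n+'0'); print(n,m,(d>0).mean())
E
```

```text
{'clock': 0.0, 'q': array([ 1.11788093e+00,  2.45812773e-01,  1.55901259e+00,  6.20314034e-06,
        1.33866173e+00, -1.74106946e-01]), 'joint_velocities': array([ 4.93224391e-04,  7.09686878e-04,  8.45975224e-04, -1.61683645e-03,
       -1.75633022e-04, -9.48858754e-05]), 'tau': array([ 1.74868833e-04, -4.29504526e+01, -3.26133871e+01, -1.00754098e-04,
        5.26284421e-03,  1.09008960e-05]), 'tool_pos': array([0.17864091, 0.62440123, 0.2301819 ]), 'tcp_rot': array([-0.69961024,  0.7008832 , -0.09846376,  0.09804658]), 'force': array([-0.5743365 ,  0.95097195,  0.3525785 ]), 'torque': array([0.00402454, 0.0097372 , 0.01494191]), 'finger_gap': 0.08561049354975805} 0.0187
scene {'mtx': array([[384.16992467,   0.        , 320.78283016],
       [  0.        , 384.16992467, 200.30304958],
       [  0.        ,   0.        ,   1.        ]]), 'k1': 0.027939623720573244, 'position': array([0.95919457, 0.38496355, 0.681707  ]), 'rotation': array([0.38123476, 0.15192215, 0.31940963, 0.85414121])} 0.9960078125
side {'mtx': array([[393.13650516,   0.        , 318.91781068],
       [  0.        , 393.13650516, 197.08974278],
       [  0.        ,   0.        ,   1.        ]]), 'k1': -0.028909726491392927, 'position': array([0.39643694, 0.53016015, 0.70826765]), 'rotation': array([-0.13325937, -0.05257086,  0.33607378,  0.93087736])} 0.995765625
wrist {'mtx': array([[327.79480214,   0.        , 324.76179096],
       [  0.        , 327.79480214, 199.00328644],
       [  0.        ,   0.        ,   1.        ]]), 'k1': -0.069528543509234, 'position': array([0.11699968, 0.6416528 , 0.37225339]), 'rotation': array([ 0.79147441, -0.10397529, -0.07719182,  0.59732639])} 0.99599609375
```

View pics/scene0.png

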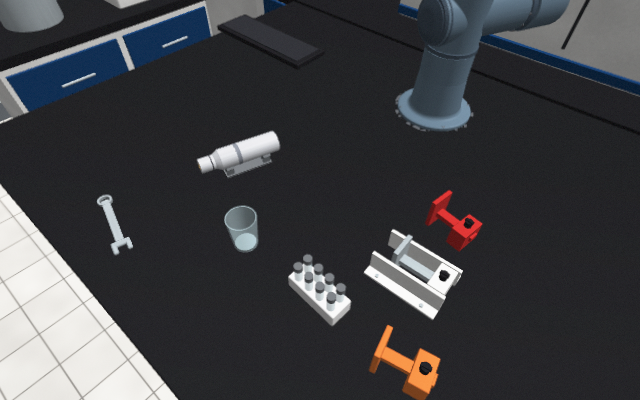

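View pics/side0.png

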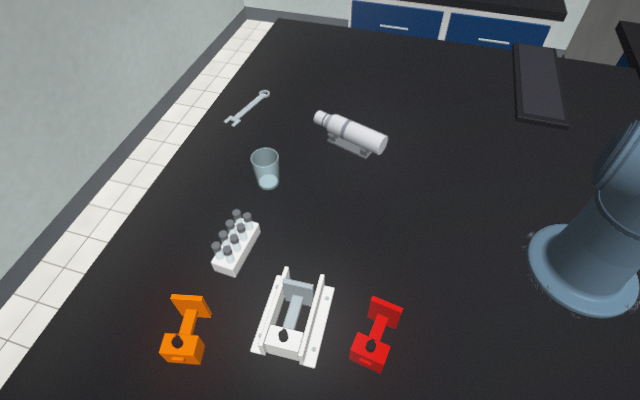

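View pics/wrist0.png

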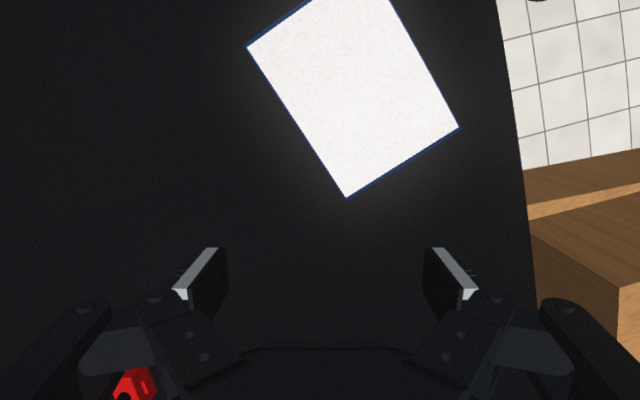

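The scene view shows the bottle in its cradle at about (240,150), cap to the left, with the beaker at (242,228) and tube block at (320,290). The white bay is at (415,270) with its mouth to the upper left, and the red and orange decoys are beside it. Next I'll measure these with depth.

Run:
```python
from h import *
for t in ['scene0','side0']:
    p,d,m=load(t); C=cloud(d,m); 
    hsv=cv2.cvtColor(p,cv2.COLOR_RGB2HSV)
    x,y,z=C[...,0],C[...,1],C[...,2]
    print(t,'bench z median',np.nanmedian(z[(p.max(-1)<50)&(np.abs(z)<.05)]))
    mask=((z>0.008)&(z<0.12)&(x>0.1)&(x<1.1)&(abs(y)<.8)&(np.hypot(x,y)>.2)).astype(np.uint8)
    n,l,s,c=cv2.connectedComponentsWithStats(mask)
    for i in range(1,n):
        if s[i,4]<60: continue
        q=C[l==i]; print(i,s[i],q.mean(0).round(3),q.min(0).round(3),q.max(0).round(3),p[l==i].mean(0).astype(int))
```

```text
scene0 bench z median 0.0009992510438716629
1 [229  28  73  41 571] [ 0.113 -0.612  0.018] [ 0.1   -0.8    0.008] [ 0.126 -0.449  0.027] [30 30 33]
2 [ 197  131   83   44 1741] [ 0.553 -0.223  0.051] [ 0.454 -0.28   0.008] [ 0.65  -0.182  0.07 ] [183 185 188]
15 [ 426  190   56   60 1285] [0.388 0.268 0.045] [0.343 0.214 0.008] [0.417 0.317 0.08 ] [153  38  37]
22 [ 224  206   34   46 1178] [ 0.702 -0.044  0.057] [ 0.67  -0.076  0.008] [ 0.733 -0.013  0.088] [125 139 143]
31 [ 370  230   93   81 3397] [0.536 0.271 0.04 ] [0.487 0.185 0.008] [0.574 0.342 0.079] [163 165 165]
35 [110 237  22  17 112] [ 0.88  -0.231  0.009] [ 0.861 -0.248  0.008] [ 0.899 -0.208  0.011] [189 199 203]
37 [ 288  254   63   71 2230] [0.7   0.163 0.05 ] [0.666 0.094 0.008] [0.72  0.217 0.08 ] [168 170 172]
71 [ 370  325   70   75 1965] [0.704 0.358 0.048] [0.661 0.298 0.008] [0.737 0.402 0.08 ] [201 119  58]
side0 bench z median -0.00025381282422581863
1 [512  52  14  69 610] [ 0.112 -0.608  0.018] [ 0.1   -0.799  0.008] [ 0.124 -0.449  0.026] [44 44 48]
14 [ 313  111   75   45 1567] [ 0.539 -0.219  0.05 ] [ 0.448 -0.275  0.008] [ 0.651 -0.179  0.068] [173 175 179]
27 [250 148  29  41 919] [ 0.701 -0.041  0.056] [ 0.67  -0.076  0.008] [ 0.734 -0.012  0.087] [131 149 154]
29 [ 211  210   49   66 1869] [0.685 0.167 0.049] [0.664 0.098 0.008] [0.72  0.216 0.079] [175 179 180]
30 [ 258  267   66   97 3170] [0.528 0.279 0.044] [0.487 0.186 0.008] [0.586 0.342 0.078] [194 197 196]
32 [ 159  294   52   70 2040] [0.695 0.353 0.045] [0.661 0.296 0.008] [0.737 0.402 0.079] [205 109  12]
34 [ 349  295   54   77 1969] [0.38  0.268 0.047] [0.345 0.213 0.008] [0.416 0.318 0.079] [182  36  33]
```

```bash
python3 - <<'E'
from h import *
from scipy.optimize import least_squares
import cv2
A=[];
for t in ['scene0','side0']:
    p,d,m=load(t); C=cloud(d,m); A.append(C.reshape(-1,3))
P=np.vstack(A); P=P[~np.isnan(P).any(1)]
# bottle: points z>0.042 -> above axis, away from the cradle
B=P[(P[:,0]>.43)&(P[:,0]<.67)&(P[:,1]>-.3)&(P[:,1]<-.16)&(P[:,2]>.043)&(P[:,2]<.075)]
# axis dir by PCA initial
th0=np.arctan2(-.08,.19)
def split(th):
    u=np.array([np.cos(th),np.sin(th)]); return B[:,:2]@u
def res(pr):
    th,c,h=pr; u=np.array([np.cos(th),np.sin(th)]);n=np.array([-u[1],u[0]])
    s=B[:,:2]@u; r=np.hypot(B[:,:2]@n-c,B[:,2]-h)
    s0=s.min()
    w=np.zeros_like(r); k=body; w[k]=r[k]-.026; return w[k]
best=None
for sgn in (th0,-th0):
    s=split(sgn)
    u=np.array([np.cos(sgn),np.sin(sgn)])
    body=(s>s.min()+.03)&(s<s.max()-.075) 
    R=least_squares(res,[sgn,(B[:,:2]@[-u[1],u[0]]).mean(),.04],loss='soft_l1',f_scale=.001)
    print(sgn,R.x,R.cost)
    if best is None or R.cost<best.cost: best=R
th,c,h=best.x; u=np.array([np.cos(th),np.sin(th)]);n=np.array([-u[1],u[0]])
s=B[:,:2]@u
print('s range',np.percentile(s,[0,.5,1,99,99.5,100]))
r=np.hypot(B[:,:2]@n-c,B[:,2]-h)
for a in np.arange(s.min(),s.max(),.01):
    k=(s>=a)&(s<a+.01); print(round(a,3),k.sum(),np.median(r[k]).round(4))
f=s.min(); print('end lo',u*f+n*c,'end hi',u*s.max()+n*c,'deg',np.degrees(th))
# bay top of cheeks z 44..52
Y=P[(P[:,0]>.47)&(P[:,0]<.6)&(P[:,1]>.17)&(P[:,1]<.36)]
for lo,hi in((.045,.054),(.06,.07),(.072,.08)):
    K=Y[(Y[:,2]>lo)&(Y[:,2]<hi)]
    im=np.full((420,340,3),255,np.uint8)
    for q in K: cv2.circle(im,(int((q[0]-.46)/.0005),int((q[1]-.16)/.0005)),1,(0,0,0),-1)
    cv2.imwrite(f'pics/bay{int(lo*1000)}.png',im)
np.save('Y.npy',Y)
E
python3 -c "
import cv2,numpy as np
cv2.imwrite('pics/bays.png',np.hstack([cv2.resize(cv2.imread(f'pics/bay{k}.png'),(265,328)) for k in(45,60,72)]))"
```

```text
-0.39852244566642026 [-0.31838638 -0.05316567  0.03981478] 0.0008091387799868104
0.39852244566642026 [-0.31990309 -0.05236425  0.03980333] 0.0007641575818675344
s range [0.49611996 0.49692838 0.49728622 0.69453164 0.69595906 0.697609  ]
0.496 152 0.0252
0.506 132 0.026
0.516 127 0.026
0.526 129 0.026
0.536 126 0.0259
0.546 132 0.0259
0.556 128 0.0261
0.566 127 0.026
0.576 132 0.026
0.586 130 0.0259
0.596 126 0.0264
0.606 129 0.0261
0.616 139 0.026
0.626 127 0.0258
0.636 130 0.0259
0.646 108 0.0235
0.656 90 0.0186
0.666 84 0.0178
0.676 84 0.0181
0.686 87 0.0178
0.696 10 0.0144
end lo [ 0.45448253 -0.20572471] end hi [ 0.64574921 -0.26908789] deg -18.329097036645077
```

View pics/bays.png

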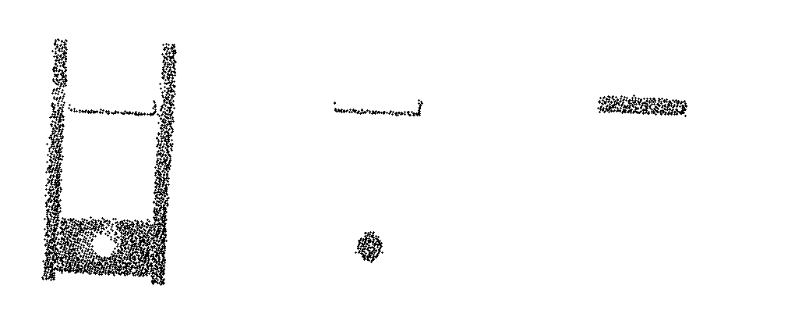

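Run:
```python
from h import *
Y=np.load('Y.npy')
K=Y[(Y[:,2]>.045)&(Y[:,2]<.054)]
# grid search on tilt: fit lines to each cheek
T=K[(K[:,1]<.27)]
L=T[T[:,0]<.505+.0];R_=T[T[:,0]>.53]
for q in (L,R_):
    a=np.polyfit(q[:,1],q[:,0],1); print(a, len(q))
t=np.mean([np.polyfit(q[:,1],q[:,0],1)[0] for q in (L,R_)])
phi=np.arctan2(-1,-t) # bay x direction = (-t,-1)
ux=np.array([np.cos(phi),np.sin(phi)]);uy=np.array([-ux[1],ux[0]])
a=K[:,:2]@ux;b=K[:,:2]@uy
side=(a>np.percentile(a,60))
bb=b[a>a.max()-.05]
print('phi deg',np.degrees(phi),'b range',np.percentile(bb,[.5,99.5]), 'mid split',)
lo=bb[bb<bb.mean()];hi=bb[bb>bb.mean()]
print('cheek centers',lo.mean(),hi.mean(),'sep',hi.mean()-lo.mean(),'expect .070', np.ptp(lo),np.ptp(hi))
for z in(lo,hi):
    k=(abs(b-z.mean())<.006); print('a ext',np.percentile(a[k],[0,.5,99.5,100]))
mid=(np.percentile(bb,.5)+np.percentile(bb,99.5))/2
amax=np.mean([np.percentile(a[abs(b-z.mean())<.006],99.8) for z in (lo,hi)]); amin=np.mean([np.percentile(a[abs(b-z.mean())<.006],.2) for z in (lo,hi)])
print('len',amax-amin,'expect .155')
a0=(amax-.055+amin+.1)/2
print('origin',ux*a0+uy*mid, 'ends disagree', amax-.055-a0)
S=Y[(Y[:,2]>.07)&(Y[:,2]<.08)]
sa=S[:,:2]@ux;sb=S[:,:2]@uy; k=np.abs(sb-mid)<.028
k&= sa>a0-.03
print('stop top a-a0',np.percentile(sa[k]-a0,[0,1,50,99,100]),'b',np.percentile(sb[k]-mid,[0,100]))
```

```text
[-0.05168738  0.50919644] 370
[-0.0656893  0.580043 ] 446
phi deg -86.64125862395487 b range [0.50550803 0.58382834] mid split
cheek centers 0.5142678588927639 0.5767303779195291 sep 0.06246251902676514 expect .070 0.042877094592498666 0.03615624145992702
a ext [-0.30972774 -0.30902995 -0.15729989 -0.15603091]
a ext [-0.30875062 -0.30782781 -0.1551673  -0.1546414 ]
len 0.1528640338283983 expect .155
origin [0.53144152 0.24134037] ends disagree -0.0010679830858008055
stop top a-a0 [0.00800972 0.00849686 0.01296732 0.01865458 0.01975412] b [-0.02785616  0.02791118]
```

Run:
```python
from h import *
from scipy.spatial.transform import Rotation as Q
R=Q.from_quat(get_obs()['tcp_rot'],scalar_first=True).as_matrix(); print(R.round(4))
print(np.degrees(np.arctan2(R[1,2],R[0,2])), np.degrees(np.arctan2(.625,.179)))
```

```text
[[ 9.614e-01 -7.000e-04  2.752e-01]
 [-2.752e-01 -1.300e-03  9.614e-01]
 [-3.000e-04 -1.000e+00 -1.500e-03]]
74.02699858992881 74.01828731996878
```

```bash
cat >> h.py <<'E'
from scipy.spatial.transform import Rotation as Q
BAYO=np.array([0.5314,0.2413]); PHI=np.radians(-86.64)
UX=np.array([np.cos(PHI),np.sin(PHI)])
def Rt(yaw_x,tilt=0):
    "tool x yaw (deg), tool y down; tilt deg = tip-up angle (rotation about -tool z)"
    a=np.radians(yaw_x); x=np.array([np.cos(a),np.sin(a),0]); y=np.array([0,0,-1.]); z=np.cross(x,y)
    R=np.stack([x,y,z],1)
    return R@Q.from_euler('z',-tilt,degrees=True).as_matrix()
def state(v=True):
    o=get_obs(); R=Q.from_quat(o['tcp_rot'],scalar_first=True).as_matrix()
    if v: print('t%.2f'%o['clock'],'q',np.array(o['q']).round(3),'pos',np.array(o['tool_pos']).round(4),'F',np.array(o['force']).round(2),'gap',round(o['finger_gap'],4))
    with open('log.jsonl','a') as f: f.write(json.dumps([list(map(float,o['q'])),list(map(float,o['tool_pos'])),list(map(float,o['tcp_rot']))])+'\n')
    return o,np.array(o['tool_pos']),R
def go(pos,R1):
    o,p,R=state(); s=R.T@(np.array(pos)-p)*100; r=Q.from_matrix(R.T@R1).as_rotvec(degrees=True)
    print('shift cm',s.round(2),'|',np.linalg.norm(s).round(1),'turn deg',r.round(2))
def bay(x,y,z): 
    q=BAYO+UX*x+np.array([-UX[1],UX[0]])*y; return np.array([q[0],q[1],z])
E
python3 - <<'E'
from h import *
go([.43,.27,.23],Rt(-18.33))
E
```

```text
t0.15 q [ 1.118  0.246  1.559  0.     1.339 -0.174] pos [0.1787 0.6245 0.2304] F [ 0.16  0.7  -0.25] gap 0.0853
shift cm [ 33.92   0.07 -27.17] | 43.5 turn deg [ 0.08  2.36 -0.01]
```

{"fn": "drive_tool", "kwargs": {
  "steps": [
    [[3.6,0,-2.9],[0,0,0],0],
    [[7.2,0,-5.8],[0,0,0],0],
    [[10.8,0,-8.7],[0,0.5,0],0],
    [[14.4,0,-11.6],[0,1,0],0],
    [[18,0,-14.5],[0,2.3,0],0]
  ]
}}

```text
clock: 0.65
tool_pos: [0.3126, 0.4343, 0.231]
tcp_rot: [-0.698, 0.698, -0.112, 0.112]
force: [0.9, 1.0, 0.9]
finger_gap: 0.0852
```

Run:
```python
from h import *
go([.5404,-.2342,.16],Rt(-18.33))
```

```text
t0.65 q [ 0.735 -0.025  1.851 -0.     1.315 -0.517] pos [0.3126 0.4343 0.231 ] F [0.9  1.02 0.88] gap 0.0852
shift cm [ 42.61   7.11 -56.32] | 71.0 turn deg [ 0.01  0.04 -0.  ]
```

{"fn": "drive_tool", "kwargs": {
  "steps": [
    [[3,0,-3.8],[0,0,0],0],
    [[6,0,-7.6],[0,0,0],0],
    [[9,0,-11.4],[0,0,0],0],
    [[12,0,-15.2],[0,0,0],0],
    [[15,0,-19],[0,0,0],0]
  ]
}}

```text
clock: 1.15
tool_pos: [0.395, 0.2067, 0.2312]
tcp_rot: [0.698, -0.698, 0.112, -0.112]
force: [-0.2, 0.8, -0.6]
finger_gap: 0.0855
```

{"fn": "drive_tool", "kwargs": {
  "steps": [
    [[3,0,-3.8],[0,0,0],0],
    [[6,0,-7.6],[0,0,0],0],
    [[9,0,-11.4],[0,0,0],0],
    [[12,0,-15.2],[0,0,0],0],
    [[15,0,-19],[0,0,0],0]
  ]
}}

```text
clock: 1.65
tool_pos: [0.4779, -0.021, 0.2313]
tcp_rot: [0.698, -0.698, 0.112, -0.113]
force: [0.5, 0.7, 0.2]
finger_gap: 0.0849
```

Run:
```python
from h import *
go([.5404,-.2342,.13],Rt(-18.33))
```

```text
t1.65 q [-0.282 -0.17   1.985  0.     1.326 -1.533] pos [ 0.4779 -0.021   0.2313] F [0.51 0.68 0.17] gap 0.0849
shift cm [ 12.63  10.13 -18.28] | 24.4 turn deg [-0.01  0.03  0.02]
```

{"fn": "drive_tool", "kwargs": {
  "steps": [
    [[3,1,-4],[0,0,0],0],
    [[6,3,-8],[0,0,0],0],
    [[9,5,-12],[0,0,0],0],
    [[11,7.5,-16],[0,0,0],0],
    [[12.6,10,-18.3],[0,0,0],0]
  ]
}}

```text
clock: 2.15
tool_pos: [0.5406, -0.2351, 0.1312]
tcp_rot: [-0.698, 0.698, -0.112, 0.113]
force: [0.0, -0.3, 0.6]
finger_gap: 0.0856
```

Run:
```python
from h import *
grab('wrist','wrist1'); grab('scene','scene1')
go([.5404,-.2342,.024],Rt(-18.33))
```

```text
t2.25 q [-6.040e-01  2.210e-01  1.792e+00 -1.000e-03  1.137e+00 -1.851e+00] pos [ 0.5376 -0.2345  0.1257] F [-0.46  1.43  0.25] gap 0.0853
shift cm [ 0.34 10.16  0.1 ] | 10.2 turn deg [-0.1  -0.2  -0.48]
```

View pics/wrist1.png

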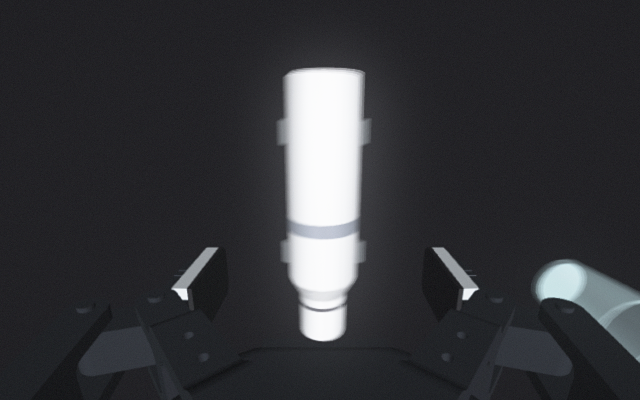

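The wrist view shows the bottle centred between the jaws (column about 325) and lined up with them, so I'll descend.

{"fn": "drive_tool", "kwargs": {
  "steps": [
    [[0,0,0],[0,0,0],0],
    [[0,2,0],[0,0,0],0],
    [[0,4,0],[0,0,0],0],
    [[0,6,0],[0,0,0],0],
    [[0,6,0],[0,0,0],0]
  ]
}}

```text
clock: 2.75
tool_pos: [0.5388, -0.23, 0.07]
tcp_rot: [0.699, -0.698, 0.113, -0.111]
force: [-0.4, -0.0, -0.3]
finger_gap: 0.0853
```

Run:
```python
from h import *
go([.5404,-.2342,.024],Rt(-18.33))
```

```text
t2.75 q [-0.597  0.298  1.816  0.     1.031 -1.851] pos [ 0.5388 -0.23    0.07  ] F [-0.42 -0.03 -0.31] gap 0.0853
shift cm [ 0.3   4.6  -0.35] | 4.6 turn deg [-0.06  0.15 -0.2 ]
```

{"fn": "drive_tool", "kwargs": {
  "steps": [
    [[0.1,1.5,-0.1],[0,0,0],0],
    [[0.2,3,-0.2],[0,0,0],0],
    [[0.2,4.4,-0.2],[0,0,0],0],
    [[0.2,4.4,-0.2],[0,0,0],0],
    [[0.2,4.4,-0.2],[0,0,0],0]
  ]
}}

```text
clock: 3.25
tool_pos: [0.5411, -0.2346, 0.0268]
tcp_rot: [0.698, -0.698, 0.113, -0.112]
force: [0.7, 0.9, -0.6]
finger_gap: 0.0854
```

Run:
```python
from h import *
go([.5404,-.2342,.024],Rt(-18.33))
```

```text
t3.25 q [-0.601  0.375  1.813  0.     0.955 -1.853] pos [ 0.5411 -0.2346  0.0268] F [ 0.75  0.92 -0.55] gap 0.0854
shift cm [-0.08  0.28  0.02] | 0.3 turn deg [-0.02  0.05 -0.05]
```

Aligned to within 1 mm, so I'll close.

{"fn": "drive_tool", "kwargs": {
  "steps": [
    [[0,0.3,0],[0,0,0],0.2],
    [[0,0.3,0],[0,0,0],0.5],
    [[0,0.3,0],[0,0,0],1],
    [[0,0.3,0],[0,0,0],1],
    [[0,0.3,0],[0,0,0],1]
  ]
}}

```text
clock: 3.75
tool_pos: [0.5417, -0.2351, 0.0251]
tcp_rot: [-0.698, 0.698, -0.112, 0.113]
force: [-1.4, 1.1, 5.6]
finger_gap: 0.0504
```

{"fn": "drive_tool", "kwargs": {
  "steps": [
    [[0,0,0],[0,0,0],1],
    [[0,0,0],[0,0,0],1],
    [[0,-0.5,0],[0,0,0],1],
    [[0,-1,0],[0,0,0],1],
    [[0,-1,0],[0,0,0],1]
  ]
}}

```text
clock: 4.25
tool_pos: [0.5412, -0.2347, 0.0344]
tcp_rot: [-0.698, 0.698, -0.112, 0.112]
force: [-1.0, -0.3, -3.2]
finger_gap: 0.0501
```

Run:
```python
from h import *
state()
```

```text
t4.25 q [-0.601  0.361  1.813  0.     0.967 -1.853] pos [ 0.5412 -0.2347  0.0344] F [-1.   -0.26 -3.24] gap 0.0501
```

{"fn": "drive_tool", "kwargs": {
  "steps": [
    [[0,-2,0],[0,0,0],1],
    [[0,-4,0],[0,0,0],1],
    [[0,-7,0],[0,0,0],1],
    [[0,-10,0],[0,0,0],1],
    [[0,-10,0],[0,0,0],1]
  ]
}}

```text
clock: 4.75
tool_pos: [0.5439, -0.2364, 0.1388]
tcp_rot: [-0.697, 0.7, -0.109, 0.115]
force: [1.3, -1.1, -3.1]
finger_gap: 0.0502
```

Run:
```python
from h import *
grab('scene','scene2')
go(bay(.145,0,.14),Rt(-86.64))
```

```text
t4.80 q [-0.601  0.211  1.783  0.     1.143 -1.853] pos [ 0.5424 -0.2355  0.1359] F [-0.54  0.48 -5.  ] gap 0.0503
shift cm [-10.64  -0.49  31.45] | 33.2 turn deg [-0.08 68.37  0.25]
```

View pics/scene2.png

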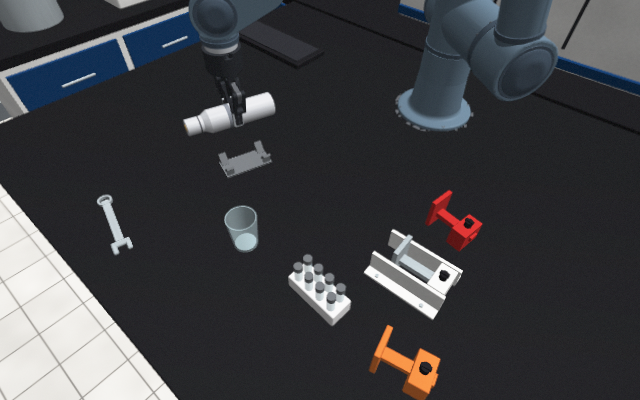

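The bottle is lifted level out of the cradle at about (230,115). Now I'll turn it and carry it.

{"fn": "drive_tool", "kwargs": {
  "steps": [
    [[-1,0,3],[0,6,0],1],
    [[-2,0,6],[0,13,0],1],
    [[-3,0,9],[0,20,0],1],
    [[-4,0,12],[0,27,0],1],
    [[-5,0,15],[0,34,0],1]
  ]
}}

```text
clock: 5.3
tool_pos: [0.5389, -0.0748, 0.1312]
tcp_rot: [-0.634, 0.634, -0.315, 0.312]
force: [0.5, -0.3, -3.4]
finger_gap: 0.0502
```

Run:
```python
from h import *
go(bay(.145,0,.14),Rt(-86.64))
```

```text
t5.30 q [-0.346  0.117  1.9    0.     1.13  -1.   ] pos [ 0.5389 -0.0748  0.1312] F [ 0.46 -0.26 -3.44] gap 0.0502
shift cm [-13.56  -0.85  10.49] | 17.2 turn deg [ 0.21 34.06 -0.18]
```

{"fn": "drive_tool", "kwargs": {
  "steps": [
    [[-2.5,0,2],[0,7,0],1],
    [[-5.5,0,4.2],[0,14,0],1],
    [[-8.5,0,6.4],[0,21,0],1],
    [[-11,0,8.5],[0,28,0],1],
    [[-13.5,0,10.5],[0,34,0],1]
  ]
}}

```text
clock: 5.8
tool_pos: [0.5393, 0.0959, 0.1313]
tcp_rot: [-0.514, 0.516, -0.486, 0.483]
force: [0.6, 0.7, -3.7]
finger_gap: 0.05
```

{"fn": "drive_tool", "kwargs": {
  "steps": [
    [[0,0,0],[0,0,0],1],
    [[0,0,0],[0,0,0],1],
    [[0,0,0],[0,0,0],1],
    [[0,0,0],[0,0,0],1],
    [[0,0,0],[0,0,0],1]
  ]
}}

```text
clock: 6.3
tool_pos: [0.5412, 0.0936, 0.134]
tcp_rot: [-0.516, 0.516, -0.484, 0.484]
force: [-0.7, 0.0, -2.7]
finger_gap: 0.0498
```

Run:
```python
from h import *
go(bay(.145,0,.13),Rt(-86.64))
p,d,m=grab('side','side3'); C=cloud(d,m); 
p,d,m2=grab('scene','scene3'); C2=cloud(d,m2)
P=np.vstack([C.reshape(-1,3),C2.reshape(-1,3)]);P=P[~np.isnan(P).any(1)]
np.save('P3.npy',P)
go(bay(.145,0,.13),Rt(-86.64))
```

```text
t6.30 q [-0.035  0.122  1.888 -0.     1.132 -0.099] pos [0.5412 0.0936 0.134 ] F [-0.65  0.03 -2.65] gap 0.0498
shift cm [-0.31  0.4  -0.12] | 0.5 turn deg [0.02 0.3  0.  ]
t6.40 q [-0.035  0.122  1.888 -0.     1.132 -0.099] pos [0.5414 0.0938 0.1343] F [-0.05 -1.04 -4.35] gap 0.0502
shift cm [-0.29  0.43 -0.13] | 0.5 turn deg [-0.01  0.31  0.  ]
```

View pics/side3.png

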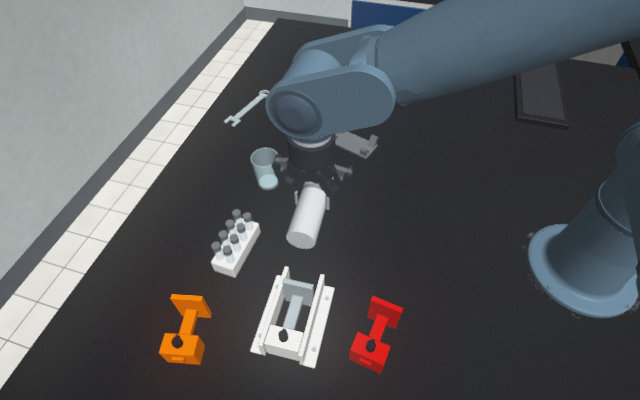

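The side view shows the bottle hanging level at (308,215), lined up with the white bay below it. I'll measure its axis relative to the bay.

```bash
cat > fitb.py <<'E'
from h import *
from scipy.optimize import least_squares
def fit(P,zlo,zhi,h0,xl,xh):
    b=(P[:,:2]-BAYO); bx=b@UX; by=b@np.array([-UX[1],UX[0]])
    k=(bx>xl)&(bx<xh)&(abs(by)<.04)&(P[:,2]>zlo)&(P[:,2]<zhi)
    bx,by,z=bx[k],by[k],P[k,2]
    def r(q):
        c=q[0]+q[1]*(bx-.05); h=q[2]+q[3]*(bx-.05); return np.hypot(by-c,z-h)-.026
    R=least_squares(r,[0,0,h0,0],loss='soft_l1',f_scale=.001)
    print('n',k.sum(),'lat at .05 %.4f yaw %.2f h %.4f pitch %.2f'%(R.x[0],np.degrees(np.arctan(R.x[1])),R.x[2],np.degrees(np.arctan(R.x[3]))),'rms',np.sqrt((r(R.x)**2).mean()),'foot x',np.percentile(bx,[0,1,2]))
E
python3 - <<'E'
from fitb import *
P=np.load('P3.npy'); fit(P,.12,.19,.149,.03,.125)
E
```

```text
n 2503 lat at .05 0.0025 yaw -0.13 h 0.1482 pitch 0.20 rms 0.005081560221567643 foot x [0.05439156 0.05524107 0.05545216]
```

Run:
```python
from fitb import *
P=np.load('P3.npy'); fit(P,.155,.19,.149,.058,.11); fit(P,.152,.19,.149,.058,.13)
```

```text
n 1347 lat at .05 0.0028 yaw -0.17 h 0.1484 pitch -0.05 rms 0.001175316381900758 foot x [0.05803472 0.05833327 0.05884683]
n 1900 lat at .05 0.0027 yaw -0.11 h 0.1483 pitch 0.05 rms 0.0011412051394993402 foot x [0.05803472 0.0583656  0.05911754]
```

{"fn": "drive_tool", "kwargs": {
  "steps": [
    [[-0.7,1.5,-0.2],[0,0,0],1],
    [[-1.5,4,-0.3],[0,0.2,0],1],
    [[-1.5,6,-0.3],[0,0.2,0],1],
    [[-1.5,7.5,-0.3],[0,0.2,0],1],
    [[-1.5,7.5,-0.3],[0,0.2,0],1]
  ]
}}

```text
clock: 6.9
tool_pos: [0.5349, 0.1093, 0.0562]
tcp_rot: [-0.514, 0.517, -0.486, 0.483]
force: [-1.0, 0.1, -3.6]
finger_gap: 0.05
```

Run:
```python
from fitb import *
p,d,m=grab('side','side4'); C=cloud(d,m); 
p,d,m2=grab('scene','scene4'); C2=cloud(d,m2)
P=np.vstack([C.reshape(-1,3),C2.reshape(-1,3)]);P=P[~np.isnan(P).any(1)]
fit(P,.078,.11,.075,.044,.11)
go(bay(.13,0,.012),Rt(-86.64))
```

```text
n 1537 lat at .05 -0.0015 yaw 0.01 h 0.0714 pitch -0.04 rms 0.0016982781909899594 foot x [0.04400474 0.04466559 0.04532285]
t7.00 q [-0.006  0.236  1.917  0.     0.988 -0.068] pos [0.5374 0.1092 0.0592] F [ 0.64 -0.12 -3.65] gap 0.0503
shift cm [-0.22  4.72  0.17] | 4.7 turn deg [ 0.01  0.16 -0.  ]
```

View pics/scene4.png

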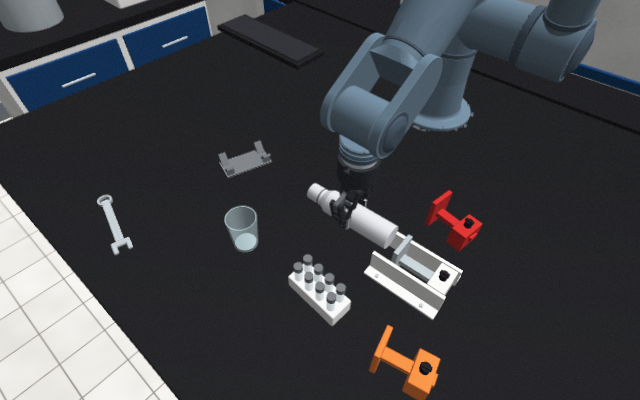

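The bottle is just above the bay mouth and on the midline. I'll lower it, watching the force.

{"fn": "drive_tool", "kwargs": {
  "steps": [
    [[0,1.2,0],[0,0,0],1],
    [[0,2.4,0],[0,0,0],1],
    [[0,3.4,0],[0,0,0],1],
    [[0,4,0],[0,0,0],1],
    [[0,4.2,0],[0,0,0],1]
  ]
}}

```text
clock: 7.5
tool_pos: [0.5365, 0.1092, 0.0161]
tcp_rot: [-0.515, 0.516, -0.485, 0.484]
force: [-0.1, -0.0, -4.0]
finger_gap: 0.0501
```

{"fn": "drive_tool", "kwargs": {
  "steps": [
    [[0,0.1,0],[0,0,0],1],
    [[0,0.2,0],[0,0,0],1],
    [[0,0.3,0],[0,0,0],1],
    [[0,0.4,0],[0,0,0],1],
    [[0,0.4,0],[0,0,0],1]
  ]
}}

```text
clock: 8.0
tool_pos: [0.5374, 0.1092, 0.0134]
tcp_rot: [0.515, -0.515, 0.484, -0.484]
force: [-0.6, -0.8, -4.6]
finger_gap: 0.0503
```

Run:
```python
from h import *
go(bay(.11,-.0015,.012),Rt(-86.64))
```

```text
t8.00 q [-0.006  0.318  1.921  0.     0.902 -0.068] pos [0.5374 0.1092 0.0134] F [-0.58 -0.8  -4.55] gap 0.0503
shift cm [-2.22  0.14  0.04] | 2.2 turn deg [-0.01  0.17  0.  ]
```

{"fn": "drive_tool", "kwargs": {
  "steps": [
    [[0,0.1,0],[0,0,0],1],
    [[-0.3,0.2,0],[0,0,0],1],
    [[-0.7,0.2,0],[0,0,0],1],
    [[-1.1,0.2,0],[0,0,0],1],
    [[-1.4,0.2,0],[0,0,0],1]
  ]
}}

```text
clock: 8.5
tool_pos: [0.5365, 0.1236, 0.0114]
tcp_rot: [0.515, -0.515, 0.484, -0.484]
force: [0.2, -0.2, -3.3]
finger_gap: 0.0497
```

{"fn": "drive_tool", "kwargs": {
  "steps": [
    [[-0.1,0,0],[0,0,0],1],
    [[-0.2,0,0],[0,0,0],1],
    [[-0.3,0,0],[0,0,0],1],
    [[-0.4,0,0],[0,0,0],1],
    [[-0.4,0,0],[0,0,0],1]
  ]
}}

```text
clock: 9.0
tool_pos: [0.5363, 0.1272, 0.0113]
tcp_rot: [0.515, -0.515, 0.484, -0.484]
force: [-0.7, 0.1, -2.7]
finger_gap: 0.05
```

Run:
```python
from h import *
go(bay(.11,-.0015,.012),Rt(-86.64))
```

```text
t9.00 q [ 0.027  0.328  1.914  0.     0.9   -0.034] pos [0.5363 0.1272 0.0113] F [-0.7   0.11 -2.66] gap 0.05
shift cm [-0.41 -0.07  0.03] | 0.4 turn deg [-0.01  0.16 -0.01]
```

{"fn": "drive_tool", "kwargs": {
  "steps": [
    [[-0.1,0,0],[0,0,0],1],
    [[-0.2,0,0],[0,0,0],1],
    [[-0.3,0,0],[0,0,0],1],
    [[-0.4,0,0],[0,0,0],1],
    [[-0.4,0,0],[0,0,0],1]
  ]
}}

```text
clock: 9.5
tool_pos: [0.536, 0.1308, 0.0113]
tcp_rot: [-0.515, 0.515, -0.484, 0.485]
force: [0.5, -3.1, -1.9]
finger_gap: 0.05
```

{"fn": "drive_tool", "kwargs": {
  "steps": [
    [[-0.1,0,0],[0,0,0],1],
    [[-0.2,0,0],[0,0,0],1],
    [[-0.2,0,0],[0,0,0],1],
    [[-0.2,0,0],[0,0,0],1],
    [[-0.2,0,0],[0,0,0],1]
  ]
}}

```text
clock: 10.0
tool_pos: [0.5361, 0.1309, 0.0114]
tcp_rot: [-0.514, 0.516, -0.483, 0.485]
force: [-0.8, -11.7, -1.0]
finger_gap: 0.0499
```

Run:
```python
from fitb import *
p,d,m=grab('side','side5'); C=cloud(d,m); 
p,d,m2=grab('scene','scene5'); C2=cloud(d,m2)
P=np.vstack([C.reshape(-1,3),C2.reshape(-1,3)]);P=P[~np.isnan(P).any(1)]
fit(P,.03,.06,.026,.024,.095)
go(bay(.11,-.0015,.012),Rt(-86.64))
```

```text
n 1869 lat at .05 -0.0003 yaw -0.08 h 0.0265 pitch -1.98 rms 0.007000782702644329 foot x [0.0240519  0.02486928 0.02597562]
t10.10 q [ 0.036  0.33   1.911 -0.005  0.901 -0.023] pos [0.536  0.1309 0.0113] F [ -0.23 -13.12  -1.18] gap 0.0498
shift cm [-0.05 -0.07  0.04] | 0.1 turn deg [0.04 0.19 0.22]
```

View pics/scene5.png

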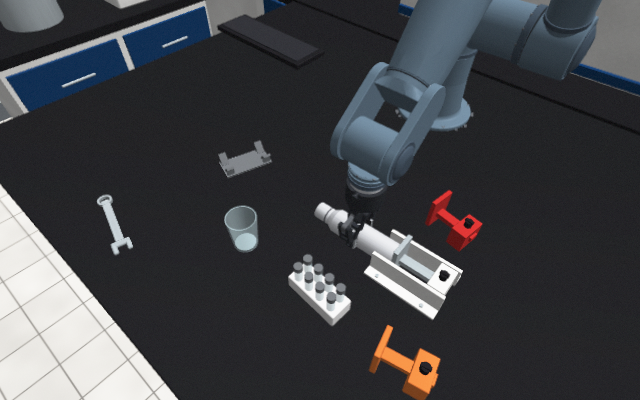

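The foot is pressed on the stop with about 13 N and the bottle lies between the cheeks. I'll ease off the push and release.

{"fn": "drive_tool", "kwargs": {
  "steps": [
    [[0.1,0,0],[0,0,0],1],
    [[0.15,0,0],[0,0,0],1],
    [[0.15,0,0],[0,0,0],0.6],
    [[0.15,0,0],[0,0,0],0.3],
    [[0.15,0,0],[0,0,0],0]
  ]
}}

```text
clock: 10.6
tool_pos: [0.5364, 0.1321, 0.0118]
tcp_rot: [0.516, -0.515, 0.484, -0.485]
force: [-0.6, 0.1, -0.1]
finger_gap: 0.0722
```

{"fn": "drive_tool", "kwargs": {
  "steps": [
    [[0,0,0],[0,0,0],0],
    [[0,0,0],[0,0,0],0],
    [[0,0,0],[0,0,0],0],
    [[0,0,0],[0,0,0],0],
    [[0,0,0],[0,0,0],0]
  ]
}}

```text
clock: 11.1
tool_pos: [0.5359, 0.1317, 0.0113]
tcp_rot: [0.515, -0.515, 0.484, -0.484]
force: [0.6, -0.5, -0.1]
finger_gap: 0.0854
```

{"fn": "drive_tool", "kwargs": {
  "steps": [
    [[0,-1,0],[0,0,0],0],
    [[0,-3,0],[0,0,0],0],
    [[0,-6,0],[0,0,0],0],
    [[0,-9,0],[0,0,0],0],
    [[0,-11,0],[0,0,0],0]
  ]
}}

```text
clock: 11.6
tool_pos: [0.537, 0.1317, 0.1245]
tcp_rot: [0.516, -0.514, 0.483, -0.485]
force: [-0.0, -0.1, 0.3]
finger_gap: 0.0855
```

Run:
```python
from fitb import *
grab('wrist','wrist6')
p,d,m=grab('side','side6'); C=cloud(d,m); 
p,d,m2=grab('scene','scene6'); C2=cloud(d,m2)
P=np.vstack([C.reshape(-1,3),C2.reshape(-1,3)]);P=P[~np.isnan(P).any(1)]
np.save('P6.npy',P)
fit(P,.03,.06,.026,.024,.16)
state()
```

```text
n 3133 lat at .05 -0.0049 yaw -0.69 h 0.0260 pitch -0.71 rms 0.005841279891972424 foot x [0.02403595 0.0257087  0.02708644]
t11.75 q [ 0.035  0.143  1.887 -0.     1.107 -0.026] pos [0.5371 0.1317 0.1233] F [ 0.5  -0.77 -0.37] gap 0.0849
```

View pics/scene6.png

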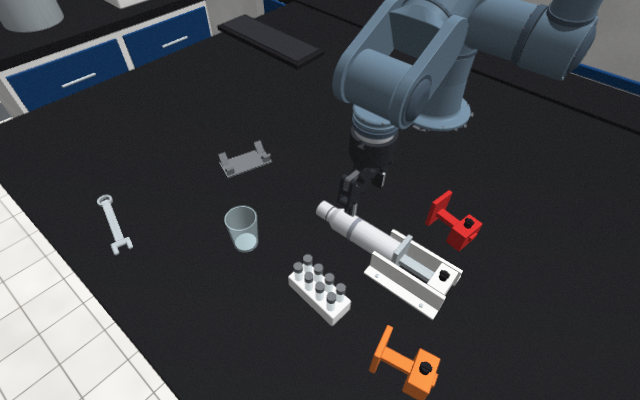

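View pics/wrist6.png

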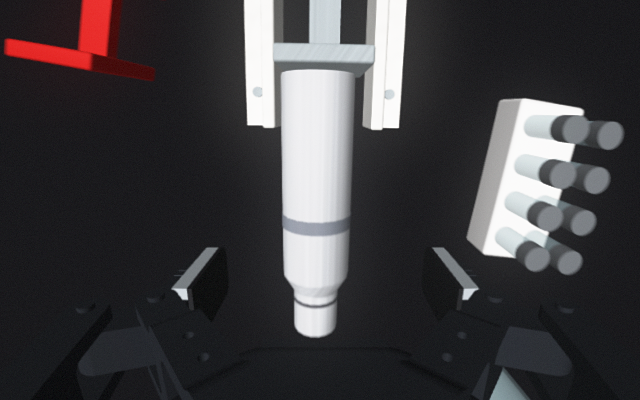

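The bottle lies between the cheeks with its foot at the stop plate at (318,72), cap at (315,320), and nothing is touching it. I'll refit its axis away from the cheeks and find the arm's limits for tilting.

```bash
python3 - <<'E'
from fitb import *
P=np.load('P6.npy')
for w in((.06,.155),(.06,.12),(.09,.155)): fit(P,.03,.06,.026,*w)
b=(P[:,:2]-BAYO); bx=b@UX; by=b@np.array([-UX[1],UX[0]])
k=(bx>.19)&(bx<.25)&(abs(by)<.03)&(P[:,2]>.028)&(P[:,2]<.05); print('cap: end x',np.percentile(bx[k],[98,99.5,100]),'y mid',by[k].min(),by[k].max(),np.median(by[k]),'top',P[k,2].max())
E
cat log.jsonl | wc -l; cut -c1-130 log.jsonl
```

```text
n 1939 lat at .05 -0.0049 yaw -0.73 h 0.0252 pitch -0.06 rms 0.0012474730220708742 foot x [0.06004078 0.0608481  0.0616696 ]
n 1285 lat at .05 -0.0048 yaw -0.86 h 0.0252 pitch -0.02 rms 0.0012459515943697437 foot x [0.06004078 0.06058327 0.06112359]
n 1283 lat at .05 -0.0050 yaw -0.65 h 0.0253 pitch -0.08 rms 0.0012544128011332484 foot x [0.09004012 0.09086948 0.09130893]
cap: end x [0.2174463  0.21866814 0.21904072] y mid -0.021848351169854244 0.010703353828199204 -0.0017327181170824512 top 0.046147991668898936
16
[[1.1179101988267868, 0.24565228371101305, 1.5587468646788263, 2.0144782878266787e-05, 1.3386844349755715, -0.17410910719793382], 
[[0.7349728264749279, -0.024742214392114013, 1.8513002958218272, -8.091805082960309e-05, 1.3152716215127573, -0.5166167892587767],
[[-0.2815299213438217, -0.17017498843950427, 1.9851883166886368, 0.0001581072454902083, 1.3262579379039638, -1.5329697100536246], 
[[-0.6042135677623308, 0.22117265417557314, 1.791774563390989, -0.0006859946608645304, 1.1372459801032913, -1.8513123509095804], [
[[-0.5969817023879167, 0.2976248298298525, 1.8163268255
[... 816 characters left out ...]
05, 1.131650141900244, -0.09896789853539169],
[[-0.006302695493241059, 0.23608223806373613, 1.917281262910265, 5.4285186755427664e-05, 0.9883350632868814, -0.06778726753819257]
[[-0.006354951938123194, 0.3183775438120747, 1.9212534249533193, 9.932991642654746e-06, 0.9017962248459578, -0.06792065470827688],
[[0.027153328999729543, 0.32764204145693965, 1.9139827771987892, 0.00018304492986971, 0.899854387652038, -0.034449142370725716], [
[[0.0358032140077281, 0.32953075928691816, 1.9114935939535223, -0.004905294130192033, 0.9010931518409695, -0.023168072756861696], 
[[0.03543440976027353, 0.14322581748492433, 1.8868968577770335, -2.3873351897935514e-05, 1.1074413816935358, -0.026164809605210886
```

The bottle rests against one cheek, about 5 mm off centre, which is within tolerance. I'll test the tilt range in free air above it.

Run:
```python
from h import *
go(bay(.15,-.006,.25),Rt(-86.64))
```

```text
t11.75 q [ 0.035  0.143  1.887 -0.     1.107 -0.026] pos [0.5371 0.1317 0.1233] F [ 0.5  -0.77 -0.37] gap 0.0849
shift cm [  4.03 -12.67  -0.49] | 13.3 turn deg [-0.23  0.17  0.01]
```

{"fn": "drive_tool", "kwargs": {
  "steps": [
    [[1,-3,0],[0,0,0],0],
    [[2,-6,0],[0,0,0],0],
    [[3,-9,0],[0,0,0],0],
    [[4,-12,0],[0,0,0],0],
    [[4,-13,0],[0,0,0],0]
  ]
}}

```text
clock: 12.25
tool_pos: [0.5394, 0.0909, 0.2533]
tcp_rot: [0.516, -0.514, 0.484, -0.486]
force: [0.8, 0.9, 0.0]
finger_gap: 0.0856
```

{"fn": "drive_tool", "kwargs": {
  "steps": [
    [[0,0,0],[0,0,-8],0],
    [[0,0,0],[0,0,-16],0],
    [[0,0,0],[0,0,-24],0],
    [[0,0,0],[0,0,-32],0],
    [[0,0,0],[0,0,-40],0]
  ]
}}

```text
clock: 12.75
tool_pos: [0.5378, 0.0924, 0.2497]
tcp_rot: [-0.317, 0.651, -0.277, 0.632]
force: [-0.4, -0.0, -1.3]
finger_gap: 0.0853
```

Run:
```python
from h import *
go(bay(.15,-.006,.25),Rt(-86.64,40))
```

```text
t12.75 q [ 0.259  0.14   1.758 -0.694  1.446  0.359] pos [0.5378 0.0924 0.2497] F [-0.44 -0.04 -1.25] gap 0.0853
shift cm [ 0.09  0.04 -0.36] | 0.4 turn deg [-0.1   0.25  0.32]
```

{"fn": "drive_tool", "kwargs": {
  "steps": [
    [[0,0,0],[0,0,8],0],
    [[0,0,0],[0,0,16],0],
    [[0,0,0],[0,0,24],0],
    [[0,0,0],[0,0,32],0],
    [[0,0,0],[0,0,40],0]
  ]
}}

```text
clock: 13.25
tool_pos: [0.5378, 0.0925, 0.2498]
tcp_rot: [0.517, -0.514, 0.486, -0.482]
force: [-0.1, -1.1, 0.2]
finger_gap: 0.0856
```

{"fn": "drive_tool", "kwargs": {
  "steps": [
    [[0,0,0],[0,0,8],0],
    [[0,0,0],[0,0,16],0],
    [[0,0,0],[0,0,24],0],
    [[0,0,0],[0,0,32],0],
    [[0,0,0],[0,0,40],0]
  ]
}}

```text
clock: 13.75
tool_pos: [0.5379, 0.092, 0.25]
tcp_rot: [0.65, -0.316, 0.633, -0.277]
force: [-0.2, -0.5, -0.3]
finger_gap: 0.0855
```

Run:
```python
from h import *
state()
D=[json.loads(l) for l in open('log.jsonl')]
from scipy.optimize import least_squares
Rz=lambda a:Q.from_euler('z',a).as_matrix(); Ry=lambda a:Q.from_euler('y',a).as_matrix()
def fk(q,p):
    # offsets: d1; shoulder (a1x,a1y); upper (x,y,z); fore (x,y,z) before roll; wrist (x,y,z) after roll; tool z (x,y,z) ; tool rot fixed
    R=Rz(q[0]); t=R@np.array([p[0],p[1],p[2]])
    R=R@Ry(q[1]); t=t+R@np.array([p[3],0,p[4]])
    R=R@Ry(q[2]); t=t+R@np.array([p[5],0,p[6]])
    R=R@Rz(p[12]*q[3]); t=t+R@np.array([p[7],p[8],0])
    R=R@Ry(q[4]); t=t+R@np.array([p[9],p[10],p[11]])
    R=R@Rz(q[5]); return t,R
if __name__=='__main__':
  for sg in (1,-1):
    def res(p,full=False):
        pp=np.r_[p,sg]; out=[]
        for q,pos,rot in D:
            t,R=fk(q,pp); out.append(t-np.array(pos))
        return np.r_[np.concatenate(out),1e-4*np.array(p)] if not full else np.array(out)
    S=least_squares(res,[0,.05,.2,0,.4,0,.35,0,.05,0,0,.25])
    e=res(S.x,True); print(sg,S.x.round(4),'rms',np.sqrt((e**2).mean()),e[-2:].round(4))
    for q,pos,rot in D[-2:]:
        t,R=fk(q,np.r_[S.x,sg]); Rm_=Q.from_quat(rot,scalar_first=True).as_matrix(); print((R.T@Rm_).round(3))
```

```text
t13.75 q [-0.336  0.061  1.843  0.64   1.559 -0.512] pos [0.5379 0.092  0.25  ] F [-0.16 -0.53 -0.34] gap 0.0855
1 [ 0.      0.1126  0.2735  0.      0.4198  0.0662  0.5688  0.      0.
  0.     -0.      0.2542] rms 3.925221390864638e-09 [[ 0.  0. -0.]
 [ 0. -0. -0.]]
[[-0.  0. -1.]
 [-1.  0.  0.]
 [ 0.  1.  0.]]
[[-0. -0. -1.]
 [-1.  0.  0.]
 [ 0.  1. -0.]]
-1 [ 0.401   0.0656  0.1982  0.0039  0.4214  0.5267  0.5668 -0.4578  0.0222
  0.402   0.0244  0.1785] rms 0.0010037576082342398 [[-0.0032  0.0019  0.0015]
 [ 0.0022  0.002  -0.0018]]
[[ 0.142 -0.437 -0.888]
 [-0.281 -0.878  0.387]
 [-0.949  0.195 -0.248]]
[[-0.293 -0.476 -0.829]
 [-0.458  0.831 -0.316]
 [ 0.839  0.287 -0.462]]
```

```bash
cat > ik.py <<'E'
from h import *
from scipy.optimize import least_squares
PP=[0,.1126,.2735,0,.4198,.0662,.5688,0,0,0,0,.2542]
Rz=lambda a:Q.from_euler('z',a).as_matrix(); Ry=lambda a:Q.from_euler('y',a).as_matrix()
RT=np.array([[0,0,-1],[-1,0,0],[0,1,0.]])
LO=np.array([-3.13,-1.02,.13,-.95,.21,-2.74]);HI=np.array([3.13,2.26,2.54,4.09,2.88,2.74])
def fk(q):
    p=PP;R=Rz(q[0]); t=R@np.array([p[0],p[1],p[2]])
    R=R@Ry(q[1]); t=t+R@np.array([p[3],0,p[4]])
    R=R@Ry(q[2]); t=t+R@np.array([p[5],0,p[6]])
    R=R@Rz(q[3])@Ry(q[4]); t=t+R@np.array([0,0,p[11]])
    return t,R@Rz(q[5])@RT
def ik(pos,R,q0):
    def r(q):
        t,Rq=fk(q); return np.r_[(t-pos)*5,Q.from_matrix(Rq.T@R).as_rotvec()]
    S=least_squares(r,np.clip(q0,LO+1e-6,HI-1e-6),bounds=(LO,HI)); return S.x,np.abs(S.fun).max()
XS=.0187; SG=.182; DT=.015
def pose(a,b0,y=0,sg=SG,dt=DT):
    "a tip angle deg"
    A=np.radians(a); b=np.radians(b0+a)
    g=np.array([XS+.026*np.sin(A)+sg*np.cos(A), .026*np.cos(A)+sg*np.sin(A)])+dt*np.array([np.sin(b),-np.cos(b)])
    return bay(g[0],y,g[1]),Rt(-86.64,b0+a)
E
python3 - <<'E'
from ik import *
o=get_obs(); print(fk(o['q']),o['tool_pos'])
for b0 in(-30,-40,-45,-50,-60):
    q=o['q']; out=[]
    for a in range(0,91,10):
        q,e=ik(*pose(a,b0),q); out.append((a,q.round(2).tolist(),round(e,4)))
    print(b0,'q4',[x[1][3] for x in out],'err',[x[2] for x in out]); print(out[0],out[-1])
E
```

```text
(array([0.53790798, 0.09195321, 0.2499999 ]), array([[ 0.0450894 , -0.04050103,  0.99816162],
       [-0.76048954,  0.64651759,  0.06058603],
       [-0.64778284, -0.76182326, -0.00164952]])) [0.53790798 0.09195321 0.2499999 ]
-30 q4 [0.53, 0.37, 0.19, 0.0, -0.2, -0.38, -0.55, -0.69, -0.81, -0.91] err [np.float64(0.0), np.float64(0.0), np.float64(0.0), np.float64(0.0), np.float64(0.0), np.float64(0.0), np.float64(0.0), np.float64(0.0), np.float64(0.0), np.float64(0.0)]
(0, [-0.35, 0.4, 1.9, 0.53, 1.13, -0.71], np.float64(0.0)) (90, [0.49, 0.48, 1.62, -0.91, 1.63, 0.67], np.float64(0.0))
-40 q4 [0.65, 0.52, 0.36, 0.19, 0.0, -0.19, -0.37, -0.53, -0.67, -0.79] err [np.float64(0.0), np.float64(0.0), np.float64(0.0), np.float64(0.0), np.float64(0.0), np.float64(0.0), np.float64(0.0), np.float64(0.0), np.float64(0.0), np.float64(0.0)]
(0, [-0.4, 0.46, 1.87, 0.65, 1.24, -0.82], np.float64(0.0)) (90, [0.45, 0.4, 1.65, -0.79, 1.53, 0.61], np.float64(0.0))
-45 q4 [0.71, 0.58, 0.44, 0.28, 0.1, -0.1, -0.28, -0.45, -0.6, -0.72] err [np.float64(0.0), np.float64(0.0), np.float64(0.0), np.float64(0.
[... 258 characters left out ...]
0.19, 0.0, -0.19, -0.37, -0.52, -0.65] err [np.float64(0.0), np.float64(0.0), np.float64(0.0), np.float64(0.0), np.float64(0.0), np.float64(0.0), np.float64(0.0), np.float64(0.0), np.float64(0.0), np.float64(0.0)]
(0, [-0.45, 0.53, 1.84, 0.75, 1.37, -0.9], np.float64(0.0)) (90, [0.41, 0.33, 1.69, -0.65, 1.44, 0.55], np.float64(0.0))
-60 q4 [0.84, 0.74, 0.64, 0.51, 0.36, 0.19, 0.0, -0.19, -0.36, -0.51] err [np.float64(0.0), np.float64(0.0), np.float64(0.0), np.float64(0.0), np.float64(0.0), np.float64(0.0), np.float64(0.0), np.float64(0.0), np.float64(0.0), np.float64(0.0)]
(0, [-0.49, 0.62, 1.8, 0.84, 1.49, -0.97], np.float64(0.0)) (90, [0.36, 0.27, 1.72, -0.51, 1.35, 0.46], np.float64(0.0))
```

The tilt range works: tilting from -40° at the start to +50° at the end stays inside all joint ranges. Next is the approach to the cap at a -40° tilt.

Run:
```python
from ik import *
p,R=pose(0,-40,-.006); print(p); go(p-R[:,1]*.08,R); go(p,R)
```

```text
[0.53660813 0.05021859 0.01450933]
t13.75 q [-0.336  0.061  1.843  0.64   1.559 -0.512] pos [0.5379 0.092  0.25  ] F [-0.16 -0.53 -0.34] gap 0.0855
shift cm [18.37  7.25 -0.36] | 19.8 turn deg [ 0.15  0.03 -0.37]
t13.75 q [-0.336  0.061  1.843  0.64   1.559 -0.512] pos [0.5379 0.092  0.25  ] F [-0.16 -0.53 -0.34] gap 0.0855
shift cm [18.42 15.25 -0.34] | 23.9 turn deg [ 0.15  0.03 -0.37]
```

{"fn": "drive_tool", "kwargs": {
  "steps": [
    [[4.5,0,0],[0,0,0],0],
    [[9,1,0],[0,0,0],0],
    [[13.5,3,-0.2],[0,0,0],0],
    [[17,5.5,-0.3],[0,0,0],0],
    [[18.4,7.2,-0.4],[0,0,0],0]
  ]
}}

```text
clock: 14.25
tool_pos: [0.5373, -0.0027, 0.0725]
tcp_rot: [0.647, -0.318, 0.635, -0.277]
force: [-0.6, 1.0, 0.3]
finger_gap: 0.0856
```

{"fn": "drive_tool", "kwargs": {
  "steps": [
    [[0,0,0],[0,0,0],0],
    [[0,1,0],[0,0,0],0],
    [[0,2,0],[0,0,0],0],
    [[0,2,0],[0,0,0],0],
    [[0,2,0],[0,0,0],0]
  ]
}}

```text
clock: 14.75
tool_pos: [0.5397, 0.0103, 0.0632]
tcp_rot: [0.65, -0.319, 0.631, -0.279]
force: [0.4, -0.2, -0.4]
finger_gap: 0.0854
```

Run:
```python
from ik import *
p,R=pose(0,-40,-.006); go(p,R); grab('wrist','wrist7');grab('scene','scene7')
```

```text
t14.75 q [-0.47   0.378  1.864  0.604  1.347 -0.807] pos [0.5397 0.0103 0.0632] F [ 0.43 -0.18 -0.42] gap 0.0854
shift cm [ 0.05  6.3  -0.07] | 6.3 turn deg [0.1  0.21 0.03]
```

View pics/wrist7.png

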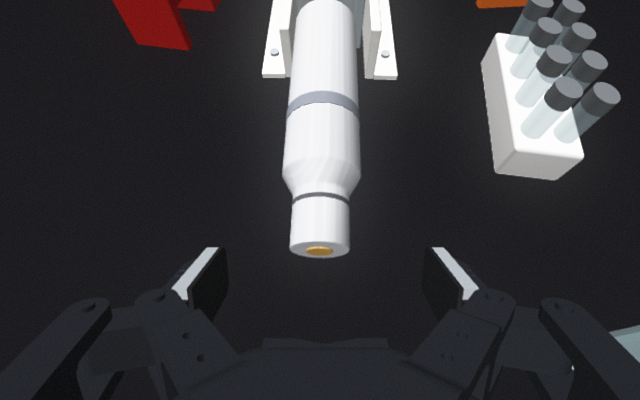

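View pics/scene7.png

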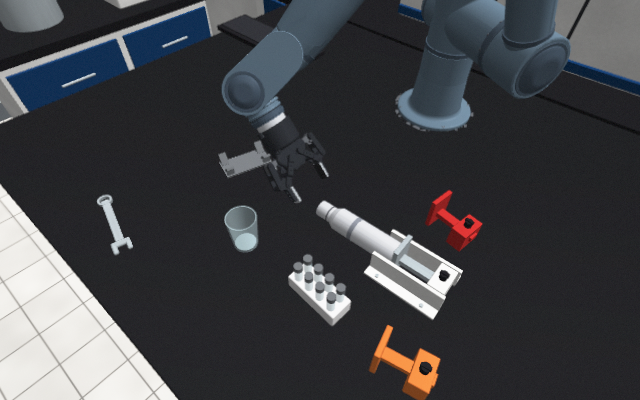

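The cap end shows at (320,250), nearly midway between the jaws (about 325). I'll advance onto it.

{"fn": "drive_tool", "kwargs": {
  "steps": [
    [[0,1.5,-0.1],[0,0,0],0],
    [[0,3,-0.1],[0,0,0],0],
    [[0,4.5,-0.2],[0,0,0],0],
    [[0,5.5,-0.2],[0,0,0],0],
    [[0,5.8,-0.2],[0,0,0],0]
  ]
}}

```text
clock: 15.35
tool_pos: [0.5338, 0.0483, 0.0166]
tcp_rot: [0.649, -0.319, 0.632, -0.278]
force: [-0.1, 0.2, 0.8]
finger_gap: 0.0852
```

Run:
```python
from ik import *
p,R=pose(0,-40,-.006); go(p,R)
```

```text
t15.35 q [-0.412  0.444  1.891  0.647  1.249 -0.825] pos [0.5338 0.0483 0.0166] F [-0.05  0.23  0.83] gap 0.0852
shift cm [0.   0.27 0.29] | 0.4 turn deg [ 0.27  0.07 -0.08]
```

{"fn": "drive_tool", "kwargs": {
  "steps": [
    [[0,0.3,0.1],[0,0,0],0],
    [[0,0.3,0.1],[0,0,0],0.3],
    [[0,0.3,0.1],[0,0,0],0.6],
    [[0,0.3,0.1],[0,0,0],1],
    [[0,0.3,0.1],[0,0,0],1]
  ]
}}

```text
clock: 15.85
tool_pos: [0.5364, 0.0483, 0.0163]
tcp_rot: [0.65, -0.318, 0.631, -0.279]
force: [-1.1, -0.1, 0.3]
finger_gap: 0.0345
```

{"fn": "drive_tool", "kwargs": {
  "steps": [
    [[0,0,0],[0,0,0],1],
    [[0,0,0],[0,0,0],1],
    [[0,0,0],[0,0,0],1],
    [[0,0,0],[0,0,0],1],
    [[0,0,0],[0,0,0],1]
  ]
}}

```text
clock: 16.35
tool_pos: [0.5365, 0.0483, 0.0163]
tcp_rot: [0.65, -0.318, 0.631, -0.279]
force: [-0.4, -3.4, 4.9]
finger_gap: 0.0343
```

Run:
```python
from ik import *
p,R=pose(0,-40,-.006); go(p,R); grab('wrist','wrist8');grab('scene','scene8')
```

```text
t16.35 q [-0.41   0.447  1.887  0.649  1.246 -0.825] pos [0.5365 0.0483 0.0163] F [-0.42 -3.41  4.92] gap 0.0343
shift cm [-0.03  0.26  0.02] | 0.3 turn deg [0.07 0.15 0.03]
```

View pics/wrist8.png

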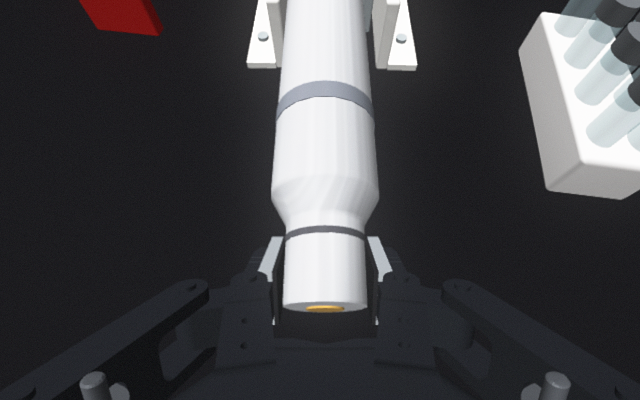

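View pics/scene8.png

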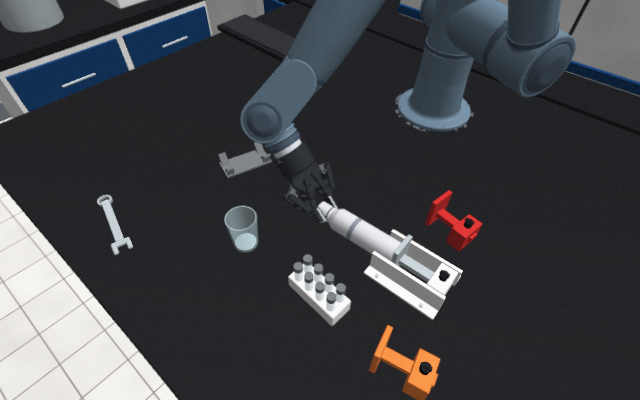

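The cap is gripped symmetrically. I'll work out the tip-up arc in tool coordinates, with a slight push towards the stop.

```bash
cat > arc.py <<'E'
from ik import *
import sys
a0=float(sys.argv[1]); a1=float(sys.argv[2]); y0,y1=-.006,0.
DT=.0124
p0,R0=pose(a0,-40,0,SG,DT)
for k in range(1,6):
    a=a0+(a1-a0)*k/5; p,R=pose(a,-40,0,SG,DT)
    print(a,(R0.T@(p-p0)*100).round(2),'turn z',-(a-a0))
print('bay -x in tool axes',(R0.T@np.array([-UX[0],-UX[1],0])).round(2),'down',(R0.T@np.array([0,0,-1])).round(2))
E
python3 arc.py 0 20
```

```text
4.0 [-0.62 -1.06 -0.  ] turn z -4.0
8.0 [-1.3  -2.05  0.  ] turn z -8.0
12.0 [-2.03 -2.97  0.  ] turn z -12.0
16.0 [-2.81 -3.82  0.  ] turn z -16.0
20.0 [-3.64 -4.59 -0.  ] turn z -20.0
bay -x in tool axes [-0.77  0.64  0.  ] down [0.64 0.77 0.  ]
```

{"fn": "drive_tool", "kwargs": {
  "steps": [
    [[-0.7,-1,0],[0,0,-4],1],
    [[-1.4,-1.95,0],[0,0,-8],1],
    [[-2.15,-2.87,0],[0,0,-12],1],
    [[-2.93,-3.72,0.1],[0,0,-16],1],
    [[-3.76,-4.49,0.1],[0,0,-20],1]
  ]
}}

```text
clock: 16.95
tool_pos: [0.537, 0.0481, 0.0745]
tcp_rot: [0.591, -0.424, 0.565, -0.389]
force: [-0.9, -3.0, -0.8]
finger_gap: 0.0344
```

```bash
python3 - <<'E'
from ik import *
p,R=pose(20,-40,-.005,SG,.0124); go(p,R); grab('scene','scene9')
E
python3 arc.py 20 40
```

```text
t16.95 q [-0.278  0.225  1.93   0.36   1.131 -0.517] pos [0.537  0.0481 0.0745] F [-0.87 -2.99 -0.78] gap 0.0344
shift cm [ 0.09 -0.09  0.07] | 0.1 turn deg [0.03 0.15 0.26]
24.0 [-0.58 -0.94  0.  ] turn z -4.0
28.0 [-1.23 -1.81  0.  ] turn z -8.0
32.0 [-1.94 -2.61  0.  ] turn z -12.0
36.0 [-2.71 -3.34  0.  ] turn z -16.0
40.0 [-3.53 -3.98  0.  ] turn z -20.0
bay -x in tool axes [-0.94  0.34  0.  ] down [0.34 0.94 0.  ]
```

View pics/scene9.png

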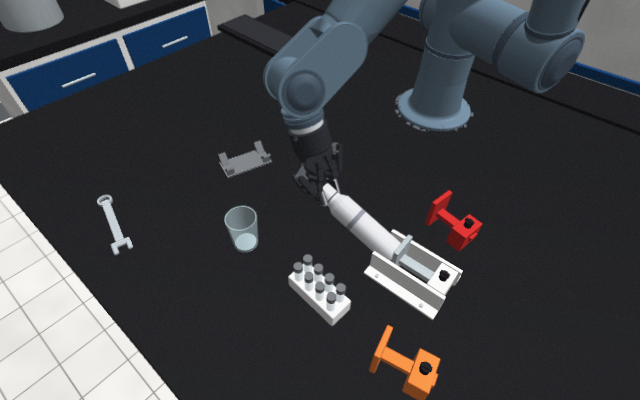

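The tip is going well, with about 3 N on the stop. I'll continue.

{"fn": "drive_tool", "kwargs": {
  "steps": [
    [[-0.61,-0.93,0],[0,0,-4],1],
    [[-1.27,-1.8,0],[0,0,-8],1],
    [[-1.98,-2.6,0.1],[0,0,-12],1],
    [[-2.75,-3.32,0.1],[0,0,-16],1],
    [[-3.57,-3.96,0.1],[0,0,-20],1]
  ]
}}

```text
clock: 17.5
tool_pos: [0.5368, 0.0683, 0.1239]
tcp_rot: [-0.514, 0.516, -0.484, 0.485]
force: [0.3, -3.2, 0.1]
finger_gap: 0.0341
```

```bash
python3 - <<'E'
from ik import *
p,R=pose(40,-40,-.004,SG,.0124); go(p,R); grab('scene','scene10')
E
python3 arc.py 40 60
```

```text
t17.50 q [-0.081  0.118  1.914 -0.004  1.109 -0.141] pos [0.5368 0.0683 0.1239] F [ 0.27 -3.2   0.15] gap 0.0341
shift cm [ 0.19 -0.06  0.08] | 0.2 turn deg [0.01 0.16 0.19]
44.0 [-0.63 -0.83 -0.  ] turn z -4.0
48.0 [-1.33 -1.59 -0.  ] turn z -8.0
52.0 [-2.1  -2.28 -0.  ] turn z -12.0
56.0 [-2.94 -2.9  -0.  ] turn z -16.0
60.0 [-3.84 -3.45 -0.  ] turn z -20.0
bay -x in tool axes [-1.  0.  0.] down [0. 1. 0.]
```

View pics/scene10.png

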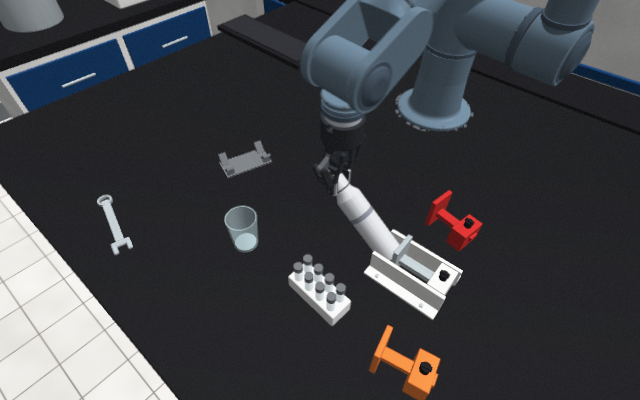

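{"fn": "drive_tool", "kwargs": {
  "steps": [
    [[-0.68,-0.82,0],[0,0,-4],1],
    [[-1.38,-1.57,0],[0,0,-8],1],
    [[-2.15,-2.26,0.1],[0,0,-12],1],
    [[-2.99,-2.88,0.1],[0,0,-16],1],
    [[-3.89,-3.43,0.1],[0,0,-20],1]
  ]
}}

```text
clock: 18.05
tool_pos: [0.5355, 0.1072, 0.1586]
tcp_rot: [-0.422, 0.592, -0.387, 0.567]
force: [-0.7, -4.1, 2.6]
finger_gap: 0.0342
```

```bash
python3 - <<'E'
from ik import *
p,R=pose(60,-40,-.003,SG,.0124); go(p,R); grab('scene','scene11');grab('side','side11')
E
python3 arc.py 60 80
```

```text
t18.05 q [ 0.151  0.146  1.844 -0.376  1.211  0.234] pos [0.5355 0.1072 0.1586] F [-0.72 -4.06  2.57] gap 0.0342
shift cm [0.23 0.04 0.07] | 0.2 turn deg [-0.    0.17  0.17]
64.0 [-0.74 -0.77 -0.  ] turn z -4.0
68.0 [-1.55 -1.48 -0.  ] turn z -8.0
72.0 [-2.44 -2.13  0.  ] turn z -12.0
76.0 [-3.4  -2.71 -0.  ] turn z -16.0
80.0 [-4.42 -3.23  0.  ] turn z -20.0
bay -x in tool axes [-0.94 -0.34  0.  ] down [-0.34  0.94  0.  ]
```

View pics/scene11.png

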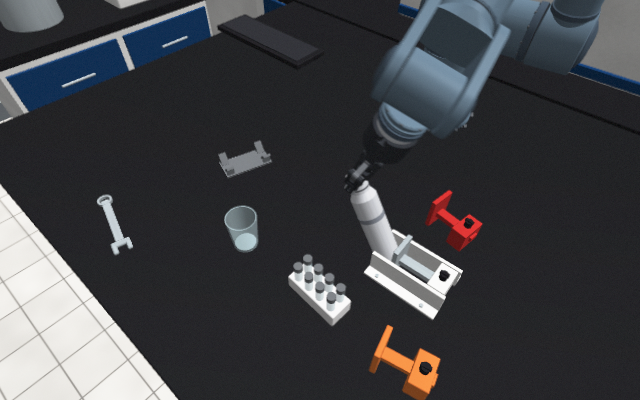

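View pics/side11.png

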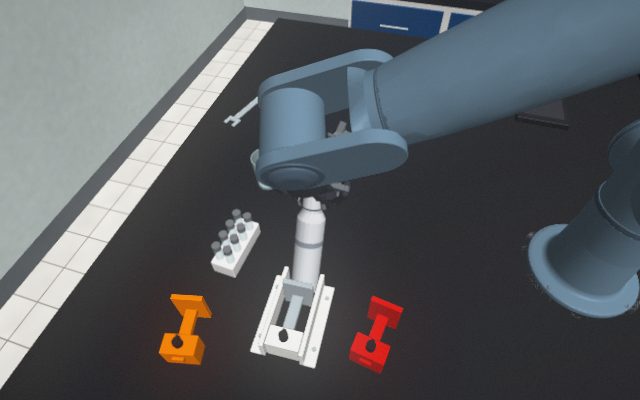

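The bottle is at about 60° and still on the stop. I'll continue to 80°.

{"fn": "drive_tool", "kwargs": {
  "steps": [
    [[-0.72,-0.82,0],[0,0,-4],1],
    [[-1.53,-1.53,0],[0,0,-8],1],
    [[-2.42,-2.18,0],[0,0,-12],1],
    [[-3.38,-2.76,0],[0,0,-16],1],
    [[-4.4,-3.28,0],[0,0,-20],1]
  ]
}}

```text
clock: 18.65
tool_pos: [0.5322, 0.1602, 0.1743]
tcp_rot: [-0.317, 0.651, -0.278, 0.631]
force: [-0.1, -1.1, 3.8]
finger_gap: 0.0345
```

```bash
python3 - <<'E'
from ik import *
p,R=pose(80,-40,-.003,SG,.0124); go(p,R)
E
python3 arc.py 80 90
```

```text
t18.65 q [ 0.371  0.292  1.728 -0.67   1.416  0.518] pos [0.5322 0.1602 0.1743] F [-0.12 -1.07  3.75] gap 0.0345
shift cm [0.21 0.19 0.09] | 0.3 turn deg [-0.02  0.16  0.16]
82.0 [-0.42 -0.4  -0.  ] turn z -2.0
84.0 [-0.86 -0.79  0.  ] turn z -4.0
86.0 [-1.32 -1.17 -0.  ] turn z -6.0
88.0 [-1.79 -1.54 -0.  ] turn z -8.0
90.0 [-2.29 -1.89 -0.  ] turn z -10.0
bay -x in tool axes [-0.77 -0.64  0.  ] down [-0.64  0.77  0.  ]
```

{"fn": "drive_tool", "kwargs": {
  "steps": [
    [[-0.42,-0.4,0],[0,0,-2],1],
    [[-0.86,-0.79,0],[0,0,-4],1],
    [[-1.32,-1.17,0],[0,0,-6],1],
    [[-1.75,-1.51,0],[0,0,-8],1],
    [[-2.2,-1.82,0],[0,0,-10],1]
  ]
}}

```text
clock: 19.15
tool_pos: [0.5305, 0.1886, 0.1747]
tcp_rot: [-0.261, 0.672, -0.221, 0.657]
force: [-1.1, -4.8, 12.0]
finger_gap: 0.0343
```

{"fn": "drive_tool", "kwargs": {
  "steps": [
    [[0,0,0],[0,0,0],1],
    [[0,0,0],[0,0,0],1],
    [[0,0,0],[0,0,0],1],
    [[0,0,0],[0,0,0],1],
    [[0,0,0],[0,0,0],1]
  ]
}}

```text
clock: 19.65
tool_pos: [0.5306, 0.1882, 0.1747]
tcp_rot: [-0.261, 0.672, -0.222, 0.656]
force: [-1.3, -0.9, 8.8]
finger_gap: 0.0343
```

```bash
cat > up.py <<'E'
from ik import *
from scipy.optimize import least_squares
def up(tag):
    P=[]
    for n in('scene','side'):
        p,d,m=grab(n,n+tag); C=cloud(d,m); P.append(C.reshape(-1,3))
    P=np.vstack(P);P=P[~np.isnan(P).any(1)]
    b=P[:,:2]-BAYO; bx=b@UX; by=b@np.array([-UX[1],UX[0]]); z=P[:,2]
    k=(z>.085)&(z<.145)&(bx>.0)&(bx<.09)&(abs(by)<.035); bx,by,z=bx[k],by[k],z[k]
    r=lambda q:np.hypot(bx-q[0]-q[1]*z,by-q[2]-q[3]*z)-.026
    S=least_squares(r,[.044,0,0,0],loss='soft_l1',f_scale=.001); q=S.x
    print('n',k.sum(),'foot bay x %.4f y %.4f lean deg x %.2f y %.2f'%(q[0],q[2],np.degrees(q[1]),np.degrees(q[3])),'rms',np.sqrt((r(q)**2).mean()))
E
python3 - <<'E'
from up import *
p,R=pose(90,-40,-.003,SG,.0124); go(p,R); up('12')
E
```

```text
t19.65 q [ 0.46   0.397  1.657 -0.784  1.538  0.615] pos [0.5306 0.1882 0.1747] F [-1.29 -0.92  8.83] gap 0.0343
shift cm [0.03 0.14 0.09] | 0.2 turn deg [-0.    0.13  0.07]
n 579 foot bay x 0.0458 y -0.0026 lean deg x -0.61 y -0.58 rms 0.0006611400620776451
```

View pics/scene12.png

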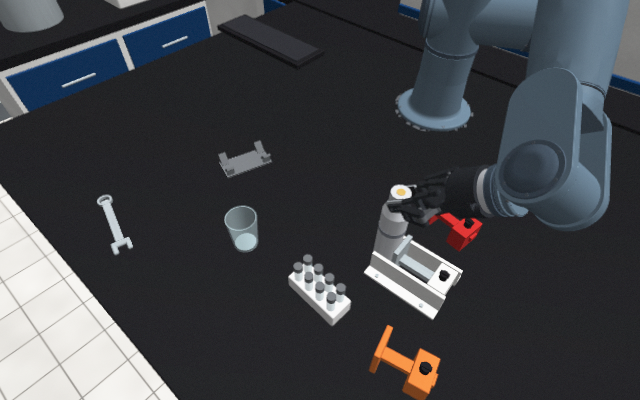

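View pics/side12.png

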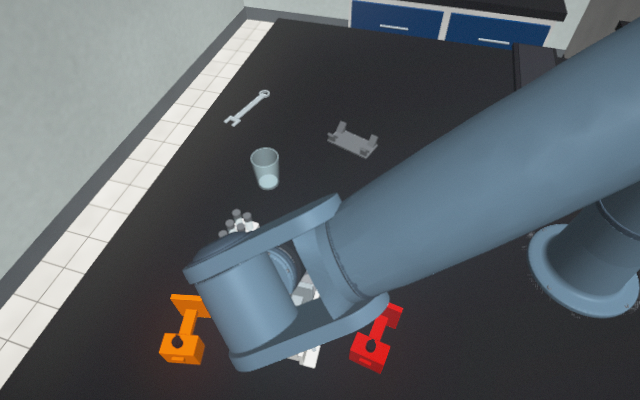

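The bottle is upright, leaning about 0.6°, with its foot near bay x = 0.046 and y = -0.003. I'll relieve the downward press and release.

{"fn": "drive_tool", "kwargs": {
  "steps": [
    [[0.05,-0.04,0],[0,0,0],1],
    [[0.1,-0.08,0],[0,0,0],1],
    [[0.1,-0.08,0],[0,0,0],1],
    [[0.1,-0.08,0],[0,0,0],1],
    [[0.1,-0.08,0],[0,0,0],1]
  ]
}}

```text
clock: 20.25
tool_pos: [0.5303, 0.1885, 0.1747]
tcp_rot: [-0.262, 0.672, -0.221, 0.656]
force: [1.2, -1.6, 4.2]
finger_gap: 0.0344
```

{"fn": "drive_tool", "kwargs": {
  "steps": [
    [[0,0,0],[0,0,0],0.65],
    [[0,0,0],[0,0,0],0.5],
    [[0,0,0],[0,0,0],0.3],
    [[0,0,0],[0,0,0],0],
    [[0,0,0],[0,0,0],0]
  ]
}}

```text
clock: 20.75
tool_pos: [0.5301, 0.1889, 0.1745]
tcp_rot: [-0.262, 0.672, -0.221, 0.656]
force: [-0.3, 0.2, -0.3]
finger_gap: 0.0837
```

{"fn": "drive_tool", "kwargs": {
  "steps": [
    [[0,0,0],[0,0,0],0],
    [[0,0,0],[0,0,0],0],
    [[0,0,0],[0,0,0],0],
    [[0,0,0],[0,0,0],0],
    [[0,0,0],[0,0,0],0]
  ]
}}

```text
clock: 21.25
tool_pos: [0.5304, 0.1887, 0.175]
tcp_rot: [-0.262, 0.672, -0.221, 0.657]
force: [-0.2, 0.3, 0.1]
finger_gap: 0.0853
```

Run:
```python
from up import *
state(); up('13'); grab('wrist','wrist13')
```

```text
t21.25 q [ 0.461  0.395  1.658 -0.784  1.536  0.615] pos [0.5304 0.1887 0.175 ] F [-0.24  0.25  0.07] gap 0.0853
n 532 foot bay x 0.0467 y -0.0036 lean deg x -0.95 y -0.15 rms 0.0006720555392413256
```

View pics/wrist13.png

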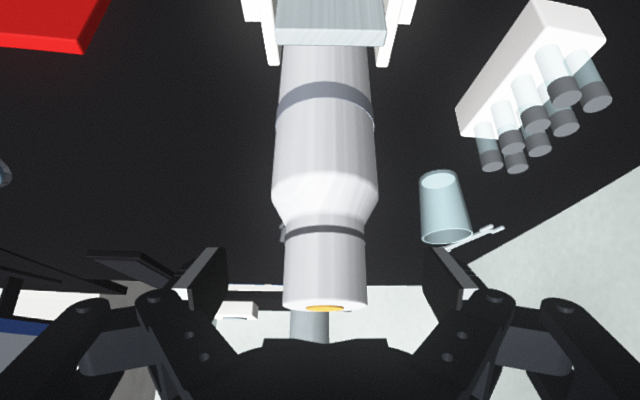

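The bottle stands free between the open jaws, its cap at (325,290) clear on both sides. I'll back out along the tool axis.

{"fn": "drive_tool", "kwargs": {
  "steps": [
    [[0,-0.5,0],[0,0,0],0],
    [[0,-1.5,0],[0,0,0],0],
    [[0,-3,0],[0,0,0],0],
    [[0,-5,0],[0,0,0],0],
    [[0,-7,0],[0,0,0],0]
  ]
}}

```text
clock: 21.9
tool_pos: [0.5271, 0.2437, 0.2214]
tcp_rot: [-0.263, 0.671, -0.221, 0.657]
force: [0.4, -0.0, -0.0]
finger_gap: 0.0853
```

{"fn": "drive_tool", "kwargs": {
  "steps": [
    [[0,-2,0],[0,0,0],0],
    [[0,-4,0],[0,0,0],0],
    [[0,-6,0],[0,0,0],0],
    [[0,-7,0],[0,0,0],0],
    [[0,-7,0],[0,0,0],0]
  ]
}}

```text
clock: 22.4
tool_pos: [0.5241, 0.2974, 0.2665]
tcp_rot: [-0.264, 0.671, -0.221, 0.657]
force: [0.3, -0.8, -1.2]
finger_gap: 0.0852
```

{"fn": "drive_tool", "kwargs": {
  "steps": [
    [[0,0,0],[0,0,0],0],
    [[0,0,0],[0,0,0],0],
    [[0,0,0],[0,0,0],0],
    [[0,0,0],[0,0,0],0],
    [[0,0,0],[0,0,0],0]
  ]
}}

```text
clock: 22.9
tool_pos: [0.5238, 0.2954, 0.2647]
tcp_rot: [-0.262, 0.672, -0.221, 0.657]
force: [-0.1, 0.8, -0.2]
finger_gap: 0.0856
```

Run:
```python
from up import *
state(); up('14'); up('15')
p,d,m=load('scene15'); C=cloud(d,m).reshape(-1,3)
for n,c in(('beaker',(.702,-.044)),('tubes',(.693,.155))):
    k=(np.hypot(C[:,0]-c[0],C[:,1]-c[1])<.08)&(C[:,2]>.008)&(C[:,2]<.1); print(n,C[k].mean(0).round(4),C[k].min(0).round(3),C[k].max(0).round(3))
```

```text
t22.90 q [ 0.604  0.427  1.436 -0.732  1.766  0.581] pos [0.5238 0.2954 0.2647] F [-0.08  0.8  -0.23] gap 0.0856
n 552 foot bay x 0.0447 y -0.0037 lean deg x 0.05 y -0.12 rms 0.0006683528853677944
n 549 foot bay x 0.0447 y -0.0039 lean deg x 0.09 y 0.00 rms 0.000658408949077515
beaker [ 0.7022 -0.0436  0.0566] [ 0.67  -0.076  0.008] [ 0.733 -0.013  0.089]
tubes [0.6995 0.1632 0.0501] [0.667 0.095 0.008] [0.72  0.217 0.081]
```

View pics/scene15.png

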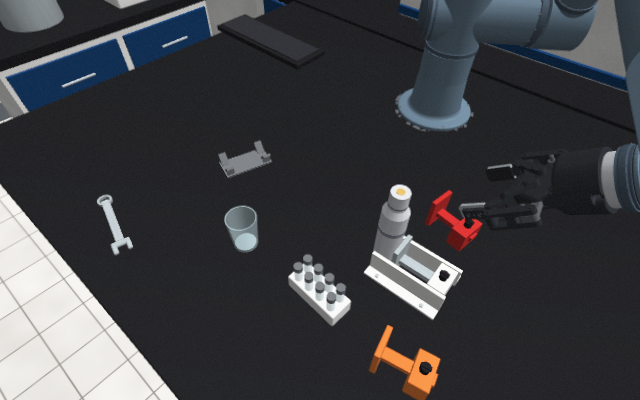

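The bottle stands alone in the bay at (393,220), the beaker and tube block have not moved, and the gripper is clear. I'll hand in the job.

```bash
python3 -c "
from plant import ctrl
print(ctrl.finish_job())"
```

```text
the job is handed in; nothing more can be done
None
```

The bottle now stands upright by itself in the white bay, and I handed the job in at about 23 s. No verdict was reported.

- **Laying down:** I lifted the bottle level out of the cradle and turned it. I lowered it between the cheeks and pushed its foot against the stop plate with about 13 N, then let go. It rolled about 5 mm sideways against one cheek, still inside the 12 mm limit.
- **Tipping up:** I took it again by the cap and tipped it up along the stop. The wrist showed about 3–4 N towards the stop through the half-way range. I then released it and backed out.

**Last checks:**
- **Lean:** about 0.1°.
- **Position:** the axis is at bay x = 0.045 m, y = -0.004 m, the same in two looks in a row.
- **Robot:** the gripper is clear and touches nothing.
- **Bystanders:** the beaker and tube block are where they started, to within about 1 mm.

One check differed: just before I backed the gripper out, the lean measured about 1°. The later looks gave about 0.1°.

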